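# Blank off cleaned castings for the leak test

## Robot

A 6-joint arm with a two-finger parallel gripper is mounted at the origin on the work surface. World frame = base frame: x ahead of the robot, y to its left, z up, the work surface at z = 0. Lengths are in mm, angles in rad, forces in N, time in s.
With the tool pointing down it reaches from about 325 to 750 mm from the base axis. Payload 7.6 kg.
Tool frame: the origin (TCP) lies on the centre line of the jaws, within the pads' length; the fingertips stand 8 mm ahead of it and the grasp point (between the pads) lies 11 mm behind it (finger_overhang is the distance from the TCP to the fingertips, in mm); x points along the fingers, z is the direction in which the jaws open and shut, and the axes are right-handed (so a half turn about x gives the same grasp; the last joint's range is limited). The gripper opens to 85 mm and grips with 20 to 120 N. Pads are 22 mm wide; open, the fingers measure 114 mm over their backs; the gripper's body (76 mm by 85 mm) begins 54 mm behind the grasp point. The pads swing forward as they close: fully open they stand 13 mm farther back than shut.
Start: joints at [-1.196, 0.052, 1.401, -0, 1.689, -0.07], TCP at [225.922, -473.924, 239.323] pointing down, gripper open.
Joint ranges: [-2.9, 2.9], [-0.91, 2.17], [0.12, 2.37], [-1.06, 4.2], [0.26, 2.73], [-2.93, 2.93]. Speed limits (rad/s): [2.57, 2.57, 3.01, 3.14, 3.14, 3.14].

## Interface

Orientations are given as [roll, pitch, yaw] about the fixed x, y, z axes, in that order (R = Rz(yaw) Ry(pitch) Rx(roll)).
In Python, from station import * gives the robot as it stands.
- The arm moves only by the tool carry_out, never from a script. Its argument "motion" is one flat list of numbers, 7 for each row, row after row: the turn, a rotation vector about the tool's x, y, z in degrees, then the shift along the tool's x, y, z in m, then the finger opening in m, from 0 to 0.0854. A call has 1 to 8 rows; each row shifts and turns the commanded pose from where the row before left it, along the tool's axes as they then stand; what a row does not reach is not made up. A row lasts 1/12 s, in which the tool goes at most 41.7 mm and 7.16 degrees, less where a joint would pass 70% of its speed; a pose out of reach is approached as far as the arm can. A call with a gripper value outside its range is refused whole. The fingers move at their own pace and stop on an object; "force" is the grip in N (left out, the last holds). Time passes only in rows, so rows that do not move let the fingers close. It gives the time, the measured TCP pose, the force and the opening at its end, in the units of the state.
- get_obs(): the state, without advancing time (a new reading comes with each control period).
- camera(name): name is "scene" or "side" or "wrist"; returns a dict with "image" (400x640x3 uint8, blue, green, red), "range_z" (400x640 float32, mm along the optical axis (not along the pixel's ray), 0 where there is no reading), "mtx" (3x3 intrinsics, pixels), "T" (4x4, takes a point from camera to world coordinates). Camera axes: x right, y up, looking along -z (the intrinsics and any distortion apply to the point x, -y, -z); pixel columns grow to the right and rows downward; lengths in mm; the calibration is good to about 2 mm. A picture is of the moment at which its call begins.
- hand_in(): hands the job in, once; it reports no verdict.
The state is a dict: "clock": time; "joints": joint angles; "qvel": joint speeds; "tau": joint torques, N m; "position": TCP position; "ee_rot": TCP orientation; "contact_force": force on the tool from outside, world axes, zero at the start; "moment": the same for the moment, N m; "opening": finger opening in mm.
Only numpy, scipy, OpenCV 4.12 (cv2) and the standard library are available. Lean on these libraries where they do the work, as an engineer would, in place of code of your own. Each camera call takes 0.05 s, during which the arm holds its last target.

## Task

Get the four cleaned castings on the bench ready for their leak test: set each loose cover squarely, without dropping it, on the casting whose open top flange has the same shape, so that it lies flat and covers the flange. The round steel cover has no rubber of its own, so first lay the loose rubber ring centred on the round flange and press it down firmly with the fingers to feel that it lies flat, and only then put the round cover on top of it.

Things in the scene. Friction and masses are not known exactly. Their poses are not given: they have to be found in the camera images.
- round_face (a point): Round casting: cast-aluminium thermostat housing, 58 mm high, with a round top flange 88 mm across and a round opening of 30 mm; a two-eared foot (116 mm) and a hose stub on one side (reaching 66 mm from its axis). The point is the centre of the flange's flat top face, 58 mm above the bench; z up. It stands fast, as do all four castings.
- square_face (a point): Square casting: aluminium throttle body, 56 mm high, square top flange 84 x 84 mm with rounded corners and a round opening of 48 mm; a black sensor box on one side. The point is the centre of the flange's top face, 56 mm above the bench; x and y run along the sides of the square, z up. It stands fast.
- oval_face (a point): Oval casting: aluminium coolant elbow with a two-bolt lozenge-shaped top flange, 116 x 64 mm (round middle drawn out to an ear at each end), round opening of 38 mm, 64 mm high, round foot 80 mm across, thin hose stub on one side. The point is the centre of the flange's top face, 64 mm above the bench; x runs along the 116 mm length, z up. It stands fast.
- rect_face (a point): Rectangular casting: aluminium oil-cooler adapter with ribbed sides, 50 mm high, oblong rectangular top flange 112 x 60 mm with a slot-shaped opening 68 x 26 mm. The point is the centre of the flange's top face, 50 mm above the bench; x runs along the 112 mm length, z up. It stands fast.
- ring_center (a point): Loose flat black rubber ring, 60 mm outside, 34 mm hole, 8 mm thick, about 30 g, lying on the bench. It belongs on the round flange, under the round cover. The point is its centre half-way up, 4 mm above its underside; z up. It is rigid enough to be gripped across its outside (60 mm) from above.
- round_grip (a point): Round cover: plain steel disc 88 mm across, 10 mm thick, about 0.6 kg. Grip: flat bar 10 mm thick, 50 long, 40 high, on edge across the middle, from 10 to 50 mm above the underside. The point is on the cover's axis in the bar, 36 mm above the underside (26 above the plate, 14 below the bar's top). x along the bar, y across it, z up. Any turn about the vertical will do for it.
- square_grip (a point): Square cover: aluminium plate 84 x 84 mm, 10 mm thick with the rubber bonded underneath, about 0.24 kg. Grip: flat bar 10 mm thick, 50 long, 40 high, on edge across the middle, from 10 to 50 mm above the underside. The point is on the cover's axis in the bar, 36 mm above the underside (26 above the plate, 14 below the bar's top). x along the bar, y across it, z up. x is parallel to two sides.
- oval_grip (a point): Oval cover: aluminium lozenge-shaped plate 116 x 64 mm, 10 mm thick with the rubber bonded underneath, about 0.2 kg. Grip: flat bar 10 mm thick, 50 long, 40 high, on edge across the middle, from 10 to 50 mm above the underside. The point is on the cover's axis in the bar, 36 mm above the underside (26 above the plate, 14 below the bar's top). x along the bar, y across it, z up. x is the long way.
- rect_grip (a point): Rectangular cover: aluminium plate 112 x 60 mm, 10 mm thick with the rubber bonded underneath, about 0.23 kg. Grip: flat bar 10 mm thick, 50 long, 40 high, on edge across the middle, from 10 to 50 mm above the underside. The point is on the cover's axis in the bar, 36 mm above the underside (26 above the plate, 14 below the bar's top). x along the bar, y across it, z up. x is the long way.
There are look-alikes about, which are no part of the job. What is shaped like the part that bears round_grip but turquoise is not meant.

How it is judged:
By the outcome, as a careful person would: the job done as asked, in the order asked, and still so for the second after the job is handed in, with the robot touching nothing.
It also fails if it takes over 128 s, if anything falls off the work surface, if the arm or the gripper's body presses on something with over 40 N, if the wrist force passes 120 N, or if a joint passes its speed limit or range.

## Working session

There is one attempt and no reset: what is moved stays moved. The work goes in short steps, Python scripts to look and compute and a tool call to move; the robot and the scene stay as the last step left them, time stands still between calls to the robot, and variables do not carry over. Pictures are saved under pics/ and viewed, and the job is handed in when it is done.

Besides the shell and the picture viewer there is one more tool, called after "Call:" in YAML: its name, and indented under it one key for each argument. carry_out: Moves the arm, as the interface text tells. Its arguments: {"type":"object","properties":{"motion":{"type":"array","items":{"type":"number"}},"force":{"type":"number"}},"required":["motion"]}

```bash
mkdir -p pics; ls; python3 - <<'E'
from station import *
import cv2,numpy as np
o=get_obs();print({k:np.round(v,3) for k,v in o.items()})
for n in ("scene","side","wrist"):
    c=camera(n);cv2.imwrite(f"pics/{n}0.png",c["image"]);np.savez(f"{n}0.npz",**c)
    print(n,np.round(c["mtx"],1).tolist(),np.round(c["T"],3).tolist(),[k for k in c])
E
```

```text
pics
{'clock': np.float64(0.0), 'joints': array([-1.196,  0.053,  1.402,  0.   ,  1.689, -0.07 ]), 'qvel': array([ 0.001, -0.001, -0.   ,  0.   , -0.   , -0.001]), 'tau': array([-1.0000e-03, -3.8167e+01, -3.6018e+01, -0.0000e+00,  6.0000e-03,
        0.0000e+00]), 'position': array([ 225.809, -473.636,  238.459]), 'ee_rot': array([3.07 , 1.569, 1.944]), 'contact_force': array([ 0.581,  0.41 , -0.083]), 'moment': array([0.   , 0.001, 0.084]), 'opening': np.float64(85.424)}
scene [[400.3, 0.0, 318.7], [0.0, 400.3, 205.9], [0.0, 0.0, 1.0]] [[-0.127, -0.701, 0.702, 1181.963], [0.992, -0.093, 0.087, 74.16], [0.004, 0.707, 0.707, 825.639], [0.0, 0.0, 0.0, 1.0]] ['image', 'range_z', 'mtx', 'T']
side [[398.7, 0.0, 317.0], [0.0, 398.7, 199.7], [0.0, 0.0, 1.0]] [[-0.779, 0.445, -0.442, 12.381], [-0.627, -0.563, 0.539, 538.966], [-0.009, 0.697, 0.717, 808.591], [0.0, 0.0, 0.0, 1.0]] ['image', 'range_z', 'mtx', 'T']
wrist [[325.6, 0.0, 316.1], [0.0, 325.6, 197.8], [0.0, 0.0, 1.0]] [[0.43, 0.864, 0.262, 292.874], [-0.903, 0.413, 0.122, -442.976], [-0.003, -0.289, 0.957, 371.547], [0.0, 0.0, 0.0, 1.0]] ['image', 'range_z', 'mtx', 'T']
```

View pics/scene0.png

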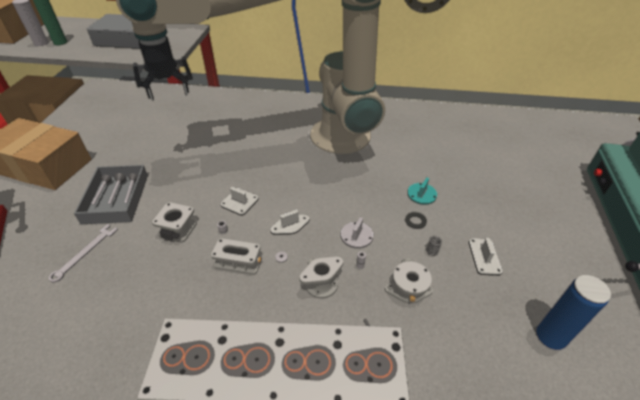

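View pics/side0.png

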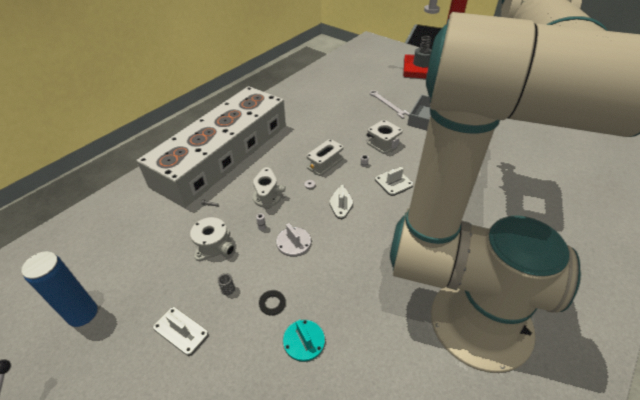

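View pics/wrist0.png

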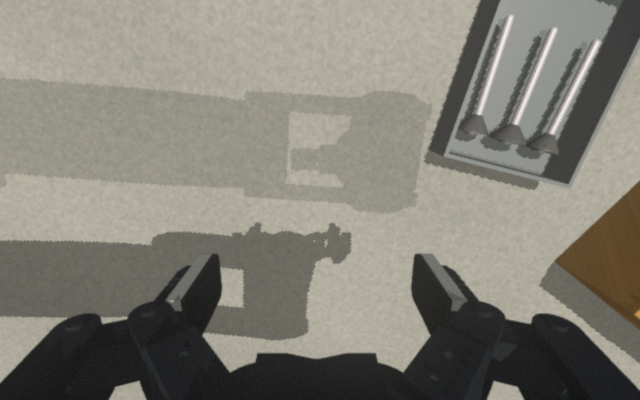

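The scene view shows castings at about (175,215) square, (237,252) rectangular, (322,270) oval and (412,278) round. The covers are at (240,200) square, (290,222) oval, (357,233) round in steel grey and (486,255) rectangular. The ring is at (416,219), and the turquoise decoy is at (423,190). Next I'll get coarse positions from depth.

```bash
cat > h.py <<'E'
import numpy as np,cv2
from scipy.spatial.transform import Rotation as Ro
def cloud(c):
    z=c["range_z"];K=c["mtx"];T=c["T"]
    v,u=np.mgrid[:400,:640]
    P=np.stack([(u-K[0,2])/K[0,0]*z,-(v-K[1,2])/K[1,1]*z,-z],-1)
    W=P@T[:3,:3].T+T[:3,3]; W[z<=0]=np.nan
    return W
def ray(c,uv,h):
    K=c["mtx"];T=c["T"];uv=np.atleast_2d(np.asarray(uv,float))
    d=np.c_[(uv[:,0]-K[0,2])/K[0,0],-(uv[:,1]-K[1,2])/K[1,1],-np.ones(len(uv))]@T[:3,:3].T
    o=T[:3,3];s=(h-o[2])/d[:,2]
    return o+d*s[:,None]
def proj(c,p):
    K=c["mtx"];T=c["T"];q=(np.atleast_2d(p)-T[:3,3])@T[:3,:3]
    return np.c_[K[0,0]*q[:,0]/-q[:,2]+K[0,2],K[1,1]*-q[:,1]/-q[:,2]+K[1,2]]
E
python3 - <<'E'
from h import *
names=dict(scene=dict(sq=(162,210),re=(237,246),ov=(309,270),ro=(400,277),csq=(240,194),cov=(290,216),cro=(357,227),cre=(486,245),ring=(408,219),tq=(424,183)),
side=dict(sq=(372,130),re=(312,156),ov=(265,178),ro=(197,232),csq=(395,176),cov=(343,193),cro=(294,234),cre=(180,322),ring=(263,302),tq=(304,330)))
for n in names:
    c=np.load(n+"0.npz");W=cloud(c)
    m=(W[...,2]>-20)&(W[...,2]<20);print(n,"bench z med",np.nanmedian(W[...,2][m]))
    for k,(u,v) in names[n].items():
        print(k,np.round(W[v,u]),end=" ")
        # region within 65mm, points in height band
    print()
E
```

```text
scene bench z med 0.2677762124728815
sq [ 489. -436.   56.] re [ 579. -205.   50.] ov [637. -16.  63.] ro [623. 195.  55.] csq [ 386. -251.   42.] cov [450. -95.  39.] cro [476.  87.  50.] cre [488. 414.  43.] ring [389. 228.   8.] tq [276. 271.  48.] 
side bench z med 0.984516131199257
sq [ 533. -374.   56.] re [ 605. -162.   51.] ov [642.  -1.  58.] ro [636. 243.  59.] csq [ 375. -257.   32.] cov [442. -95.  48.] cro [451.  96.  51.] cre [481. 416.  51.] ring [400. 263.  10.] tq [271. 271.  52.]
```

```bash
cat >> h.py <<'E'
def tool(o):
    R=Ro.from_euler('xyz',o["ee_rot"]).as_matrix();return R,np.array(o["position"])
def phi(o):
    R,_=tool(o);return np.degrees(np.arctan2(R[1,2],R[0,2]))
def go(o,xyz,ph=None):
    """shift in tool axes (mm) to reach xyz keeping tool down, then turn"""
    R,p=tool(o);d=R.T@(np.array(xyz)-p);a=phi(o);s="now %s phi %.2f tilt(xdown) %s shift mm %s"%(np.round(p,1),a,np.round(R[:,0],4),np.round(d,1))
    if ph is not None:
        t=(ph-a+90)%180-90; s+=" turn_x %.2f (target phi %.1f)"%(-t,a+t)
        # shift if turn first
        f=np.radians(a+t);z=np.array([np.cos(f),np.sin(f),0]);y=np.array([-np.sin(f),np.cos(f),0])
        e=np.array(xyz)-p; s+=" after-turn shift [%.1f %.1f %.1f]"%(-e[2],e@y,e@z)
    s+=" q6 %.2f F %s op %.1f t %.2f"%(o["joints"][5],np.round(o["contact_force"],1),o["opening"],o["clock"])
    print(s)
E
python3 - <<'E'
from h import *
from station import *
o=get_obs();go(o,(400,-250,300))
R,p=tool(o);c=np.load("wrist0.npz");T=c["T"]
print("cam in tool",np.round(R.T@(T[:3,3]-p),1));print(np.round(R.T@T[:3,:3],3))
E
```

```text
now [ 225.8 -473.7  238.7] phi -64.52 tilt(xdown) [-4.0e-04  1.1e-03 -1.0e+00] shift mm [ -61.2  253.5 -127.1] q6 -0.07 F [-0.2 -0.7  0.4] op 85.4 t 0.15
cam in tool [-132.9   73.8    0.9]
[[ 0.002  0.289 -0.957]
 [ 0.     0.957  0.289]
 [ 1.    -0.001  0.001]]
```

Call:
carry_out:
  motion: [0,0,0,-0.002,0.038,-0.01,0.0854,0,0,0,-0.002,0.038,-0.01,0.0854,0,0,0,-0.002,0.038,-0.01,0.0854,0,0,0,-0.002,0.038,-0.01,0.0854,0,0,0,-0.002,0.038,-0.01,0.0854,0,0,0,-0.002,0.038,-0.01,0.0854,0,0,0,-0.002,0.038,-0.01,0.0854,0,0,0,-0.002,0.038,-0.01,0.0854]

```text
clock: 0.82
position: [467.1, -269.3, 255.2]
ee_rot: [-2.198, 1.571, 2.959]
contact_force: [-0.1, -1.5, -0.0]
opening: 85.3
```

```bash
python3 - <<'E'
from h import *
from station import *
import cv2
c=camera("wrist");o=get_obs();np.savez("wA.npz",**c);cv2.imwrite("pics/wA.png",c["image"]);go(o,(470,80,260));print(np.round(o["qvel"],3))
print(proj(c,[[511,-405,56],[592,-183,50],[380,-254,36],[446,-95,36]]))
E
```

```text
now [ 471.2 -264.8  255.2] phi -64.19 tilt(xdown) [ 0.0023  0.0026 -1.    ] shift mm [  -3.9  149.  -310.9] q6 0.54 F [ 3.   4.  -0.1] op 85.0 t 0.87
[-0.09  -0.024  0.032 -0.017 -0.01  -0.157]
[[449.23765917 190.63569995]
 [289.52006307  13.43536061]
 [271.67407466 230.00659997]
 [157.44062257 116.94798084]]
```

View pics/wA.png

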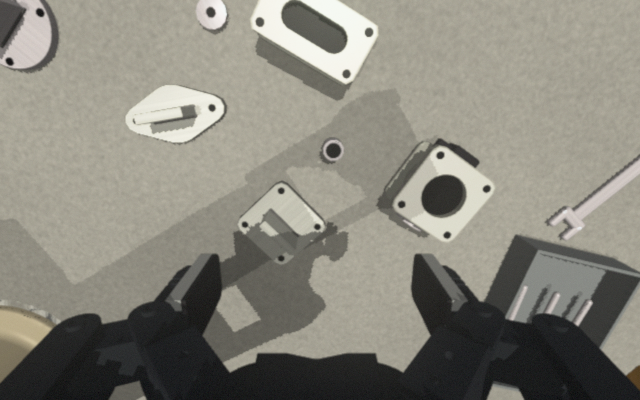

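The wrist view shows the square casting at (443,195), the square cover at (282,222), the oval cover at (176,114) and the rectangular casting at (315,35). I'll take it again now that the arm has settled, then measure using height bands.

```bash
cat >> h.py <<'E'
def comps(c,lo,hi,h,amin=300,near=None,rad=90,er=0):
    """pixels whose measured height is in lo..hi -> contours, cast on plane h -> minAreaRect in world mm"""
    W=cloud(c);m=((W[...,2]>lo)&(W[...,2]<hi)).astype(np.uint8)*255
    if near is not None: m[~(np.hypot(W[...,0]-near[0],W[...,1]-near[1])<rad)]=0
    m=cv2.morphologyEx(m,cv2.MORPH_OPEN,np.ones((3,3),np.uint8))
    cs,hr=cv2.findContours(m,cv2.RETR_CCOMP,cv2.CHAIN_APPROX_NONE);out=[]
    for i,q in enumerate(cs):
        if hr[0][i][3]>=0 or cv2.contourArea(q)<amin: continue
        p=ray(c,q[:,0,:],h)[:,:2].astype(np.float32)
        (cx,cy),(w,l),a=cv2.minAreaRect(p)
        if w<l: w,l,a=l,w,a+90
        M=cv2.moments(p.reshape(-1,1,2));
        r=dict(rect=np.round([cx,cy,w,l,(a+90)%180-90],1),cen=np.round([M["m10"]/M["m00"],M["m01"]/M["m00"]],1),A=round(M["m00"]),zmed=round(float(np.nanmedian(W[...,2][(cv2.drawContours(np.zeros_like(m),[q],-1,255,-1)>0)&(m>0)])),1),uv=q[:,0].mean(0).round())
        holes=[]
        for j,g in enumerate(cs):
            if hr[0][j][3]==i and cv2.contourArea(g)>60:
                gp=ray(c,g[:,0,:],h)[:,:2].astype(np.float32);Mg=cv2.moments(gp.reshape(-1,1,2));hg=cv2.minAreaRect(gp)
                holes.append(np.round([Mg["m10"]/Mg["m00"],Mg["m01"]/Mg["m00"],*hg[1],hg[2]],1))
        r["holes"]=holes;out.append(r);
        print({k:(v.tolist() if hasattr(v,'tolist') else v) for k,v in r.items()})
    return out
E
python3 - <<'E'
from h import *
from station import *
import cv2
c=camera("wrist");o=get_obs();np.savez("wA.npz",**c);cv2.imwrite("pics/wA2.png",c["image"]);go(o,(470,80,260));print(np.round(o["qvel"],3))
W=cloud(c);print("bench",np.nanmedian(W[...,2][abs(W[...,2])<4]))
print("sq");comps(c,52,60,56,near=(511,-405))
print("rect");comps(c,46,54,50,near=(592,-183))
print("csq plate");comps(c,6,14,10,near=(380,-254))
print("csq bar");comps(c,40,54,50,near=(380,-254),amin=60)
print("cov plate");comps(c,6,14,10,near=(446,-95))
print("cov bar");comps(c,40,54,50,near=(446,-95),amin=60)
for n in("scene","side"):
  d=np.load(n+"0.npz");print(n);W=cloud(d);print("bench",np.nanmedian(W[...,2][abs(W[...,2])<4]))
  for nm,lo,hi,h,p in(("sq",52,60,56,(511,-405)),("rect",46,54,50,(592,-183)),("csq",6,14,10,(380,-254)),("cov",6,14,10,(446,-95))):
    print(nm);comps(d,lo,hi,h,near=p,amin=60)
E
```

```text
now [ 469.  -267.1  255. ] phi -64.16 tilt(xdown) [ 6.0e-04  1.3e-03 -1.0e+00] shift mm [  -4.6  152.2 -312. ] q6 0.53 F [-0.1 -0.1 -0.1] op 85.4 t 0.92
[-0.09  -0.024  0.033 -0.038  0.005 -0.075]
bench -1.5713443160680072
sq
{'rect': [503.7, -402.2, 84.6, 83.5, 81.5], 'cen': [503.7, -402.3], 'A': 6773, 'zmed': 54.4, 'uv': [444.0, 200.0], 'holes': [array([ 503.8, -402. ,   47.5,   48.4,   74.9])]}
rect
{'rect': [592.0, -208.7, 111.4, 59.8, 86.6], 'cen': [589.5, -212.9], 'A': 5772, 'zmed': 48.4, 'uv': [319.0, 37.0], 'holes': [array([ 592. , -208.7,   69.9,   27.2,   86.6])]}
csq plate
{'rect': [380.6, -263.0, 84.1, 83.7, -21.1], 'cen': [383.7, -262.3], 'A': 5268, 'zmed': 8.6, 'uv': [283.0, 231.0], 'holes': []}
csq bar
{'rect': [382.1, -262.9, 50.9, 12.7, 67.7], 'cen': [382.1, -263.0], 'A': 571, 'zmed': 48.2, 'uv': [279.0, 241.0], 'holes': []}
cov plate
{'rect': [451.1, -100.8, 107.0, 63.6, -31.2], 'cen': [451.3, -100.8], 'A': 4770, 'zmed': 8.5, 'uv': [178.0, 118.0], 'holes': [array([444.9, -90.6,  14.9,  73.7,  34.9])]}
cov bar
{'rect': [452.1, -102.0, 52.5, 9.9, -55.1], 'cen': [452.1
[... 676 characters left out ...]
 'zmed': 9.9, 'uv': [290.0, 225.0], 'holes': []}
side
bench 0.819164550115886
sq
{'rect': [501.4, -400.6, 90.1, 88.5, 81.4], 'cen': [501.6, -400.9], 'A': 6837, 'zmed': 56.5, 'uv': [385.0, 130.0], 'holes': [array([ 502.1, -403.5,   50.3,   58.2,   66.7])]}
rect
{'rect': [590.0, -205.6, 118.4, 64.9, 86.3], 'cen': [590.9, -206.5], 'A': 6297, 'zmed': 50.7, 'uv': [326.0, 151.0], 'holes': [array([ 590.3, -207.6,   33.3,   71. ,    6.2])]}
csq
{'rect': [377.3, -260.7, 87.1, 86.7, -21.3], 'cen': [370.1, -253.1], 'A': 4010, 'zmed': 10.5, 'uv': [393.0, 183.0], 'holes': []}
cov
{'rect': [447.8, -91.0, 97.3, 64.2, -78.5], 'cen': [444.7, -89.9], 'A': 3285, 'zmed': 10.7, 'uv': [341.0, 202.0], 'holes': []}
```

```bash
python3 - <<'E'
from h import *
from station import *
import cv2
for i in range(3):
    c=camera("wrist")
    o=get_obs();print(np.round(o["qvel"],3),np.round(o["position"],1))
c=camera("wrist");np.savez("wA.npz",**c)
o=get_obs();go(o,(500,130,260),-64)
print("sq");comps(c,50,60,56,near=(511,-405))
print("rect");comps(c,44,54,50,near=(592,-183))
print("csq plate");comps(c,5,14,10,near=(380,-254))
print("csq bar");comps(c,40,54,50,near=(380,-254),amin=60)
print("cov plate");comps(c,5,14,10,near=(446,-95))
print("cov bar");comps(c,40,54,50,near=(446,-95),amin=60)
E
```

```text
[-0.065 -0.017  0.021 -0.015  0.001 -0.021] [ 467.4 -269.   254.9]
[-0.046 -0.013  0.013 -0.004 -0.001 -0.005] [ 466.3 -270.2  254.8]
[-0.03  -0.01   0.007  0.     0.002  0.   ] [ 465.6 -271.   254.9]
now [ 465.3 -271.5  255. ] phi -64.57 tilt(xdown) [-7.e-04  0.e+00 -1.e+00] shift mm [  -5.   203.8 -347.7] turn_x -0.57 (target phi -64.0) after-turn shift [-5.0 207.2 -345.6] q6 0.53 F [-1.1 -0.7 -0.2] op 85.3 t 1.12
sq
{'rect': [503.7, -401.9, 85.3, 83.5, 81.6], 'cen': [503.7, -402.1], 'A': 6825, 'zmed': 54.4, 'uv': [442.0, 192.0], 'holes': [array([ 503.8, -401.7,   47.3,   47.6,   43.8])]}
rect
{'rect': [591.9, -208.7, 111.4, 60.0, 86.6], 'cen': [585.7, -219.1], 'A': 3646, 'zmed': 48.4, 'uv': [317.0, 31.0], 'holes': []}
csq plate
{'rect': [380.6, -263.1, 84.0, 83.7, -21.3], 'cen': [380.6, -263.0], 'A': 6728, 'zmed': 8.5, 'uv': [282.0, 222.0], 'holes': [array([ 369.5, -265.2,   62.1,   26.1,   69. ])]}
csq bar
{'rect': [382.0, -263.2, 50.5, 12.6, 67.4], 'cen': [382.0, -262.7], 'A': 568, 'zmed': 48.3, 'uv': [278.0, 235.0], 'holes': []}
cov plate
{'rect': [451.3, -100.8, 107.3, 63.4, -78.8], 'cen': [451.3, -100.9], 'A': 4805, 'zmed': 8.5, 'uv': [174.0, 111.0], 'holes': [array([444.9, -90.1,  16.8,  71.4,  34.9])]}
cov bar
{'rect': [452.0, -102.2, 52.8, 10.1, -55.1], 'cen': [452.0, -102.3], 'A': 460, 'zmed': 48.4, 'uv': [158.0, 113.0], 'holes': []}
```

Call:
carry_out:
  motion: [0,0,0,-0.002,0.0216,-0.03,0.0854,0,0,0,-0.002,0.0216,-0.03,0.0854,0,0,0,-0.002,0.0216,-0.03,0.0854,0,0,0,-0.002,0.0216,-0.03,0.0854,0,0,0,-0.002,0.0216,-0.03,0.0854,0,0,0,-0.002,0.0216,-0.03,0.0854,0,0,0,-0.002,0.0216,-0.03,0.0854,0,0,0,-0.002,0.0216,-0.03,0.0854]

```text
clock: 1.78
position: [518.4, 20.3, 271.5]
ee_rot: [0.474, 1.57, -0.655]
contact_force: [0.0, -0.3, 0.6]
opening: 85.2
```

Call:
carry_out:
  motion: [0,0,0,-0.002,0.0216,-0.03,0.0854,0,0,0,-0.002,0.0216,-0.03,0.0854,0,0,0,-0.002,0.0216,-0.03,0.0854,0,0,0,-0.002,0.0216,-0.03,0.0854,0,0,0,0,0,0,0.0854,0,0,0,0,0,0,0.0854,0,0,0,0,0,0,0.0854,0,0,0,0,0,0,0.0854]

```text
clock: 2.45
position: [545.1, 163.8, 279.3]
ee_rot: [-0.315, 1.57, -1.444]
contact_force: [0.3, -1.0, -0.3]
opening: 85.5
```

```bash
python3 - <<'E'
from h import *
from station import *
import cv2
c=camera("wrist");o=get_obs();np.savez("wB.npz",**c);cv2.imwrite("pics/wB.png",c["image"]);go(o,(400,245,60),-64);print(np.round(o["qvel"],3))
W=cloud(c);print("bench",np.nanmedian(W[...,2][abs(W[...,2])<4]))
print("ov");comps(c,57,67,62.4,near=(637,-10))
print("ro");comps(c,52,62,56.4,near=(630,218))
for n,p in(("cov",(451,-101)),("cro",(465,90)),("cre",(485,415)),("tq",(272,271))):
  print(n,"plate");comps(c,5,14,8.4,near=p); print("bar");comps(c,42,54,48.4,near=p,amin=60)
print("ring");comps(c,4,12,6.4,near=(395,245))
E
```

```text
now [545.1 163.8 279.4] phi -64.66 tilt(xdown) [ 2.e-04 -3.e-04 -1.e+00] shift mm [ 219.4  -96.4 -135.5] turn_x -0.66 (target phi -64.0) after-turn shift [219.4 -94.9 -136.6] q6 1.36 F [ 0.1 -0.4 -0.1] op 85.4 t 2.50
[ 0.003 -0.001 -0.004 -0.001  0.001  0.001]
bench -1.5719265348034241
ov
{'rect': [630.9, 11.3, 109.2, 63.8, -76.0], 'cen': [631.0, 11.3], 'A': 4950, 'zmed': 62.3, 'uv': [477.0, 158.0], 'holes': [array([630.9,  11.7,  36.4,  37.3,  74.4])]}
ro
{'rect': [621.1, 220.9, 87.1, 86.9, 25.3], 'cen': [620.9, 220.6], 'A': 5915, 'zmed': 56.5, 'uv': [296.0, 79.0], 'holes': [array([620.7, 220.5,  30.5,  30.8,  59.8])]}
cov plate
{'rect': [481.3, -123.0, 52.8, 24.8, 70.7], 'cen': [478.2, -127.2], 'A': 831, 'zmed': 8.2, 'uv': [480.0, 289.0], 'holes': []}
bar
cro plate
{'rect': [464.4, 86.2, 87.7, 86.5, 25.4], 'cen': [468.1, 89.0], 'A': 4390, 'zmed': 8.5, 'uv': [343.0, 239.0], 'holes': []}
bar
{'rect': [465.2, 87.5, 50.7, 12.6, -18.1], 'cen': [465.1, 87.2], 'A': 535, 'zmed': 48.2, 'uv': [344.0, 251.0], 'holes': []}
cre plate
{'rect': [494.6, 417.3, 112.0, 61.5, 5.2], 'cen': [497.6, 412.4], 'A': 4748, 'zmed': 8.6, 'uv': [108.0, 107.0], 'holes': []}
bar
{'rect': [495.3, 416.2, 50.7, 14.1, 5.1], 'cen': [494.7, 416.4], 'A': 609, 'zmed': 48.2, 'uv': [84.0, 109.0], 'holes': []}
tq plate
{'rect': [286.0, 296.8, 76.8, 30.0, -15.9], 'cen': [285.7, 295.3], 'A': 1623, 'zmed': 8.9, 'uv': [154.0, 285.0], 'holes': []}
bar
ring
{'rect': [390.5, 248.1, 59.8, 54.8, -73.3], 'cen': [390.0, 247.9], 'A': 2553, 'zmed': 6.6, 'uv': [211.0, 237.0], 'holes': [array([388.3, 247. ,  35.8,  33.5,  64.5])]}
```

View pics/wB.png

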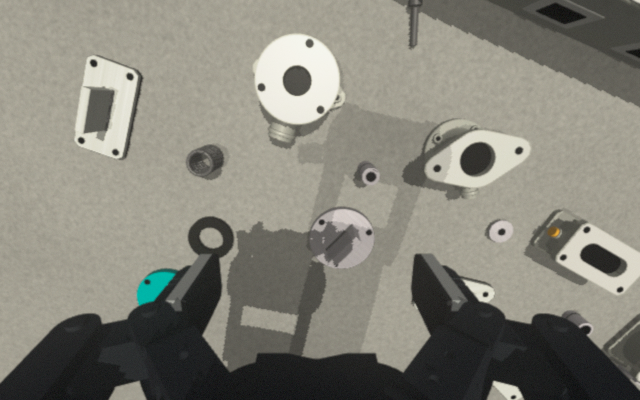

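The wrist view from B shows the round casting at (296,79), the oval casting at (477,158), the rectangular cover at (108,107), the round cover at (343,239) and the ring at (211,237). The measured sizes match the ones given. Next I go over the ring.

Call:
carry_out:
  motion: [6.3,0,0,0,0,0,0.074,6.3,0,0,0,0,0,0.074,6.3,0,0,0,0,0,0.074,6.4,0,0,0,0,0,0.074,0,0,0,0.022,-0.022,-0.012,0.074,0,0,0,0.023,-0.022,-0.012,0.074,0,0,0,0.023,-0.022,-0.012,0.074,0,0,0,0.023,-0.022,-0.012,0.074]

```text
clock: 3.17
position: [456.0, 212.4, 187.4]
ee_rot: [1.688, 1.57, 0.118]
contact_force: [0.1, -0.1, -0.6]
opening: 73.8
```

Call:
carry_out:
  motion: [0,0,0,0.023,-0.022,-0.012,0.074,0,0,0,0.023,-0.023,-0.012,0.074,0,0,0,0.023,-0.023,-0.012,0.074,0,0,0,0,0,0,0.074,0,0,0,0,0,0,0.074,0,0,0,0,0,0,0.074,0,0,0,0,0,0,0.074]

```text
clock: 3.75
position: [390.4, 248.7, 121.0]
ee_rot: [1.955, 1.568, 0.385]
contact_force: [0.1, 0.0, -0.6]
opening: 73.9
```

```bash
python3 - <<'E'
from h import *
from station import *
import cv2
c=camera("wrist");o=get_obs();np.savez("wC.npz",**c);cv2.imwrite("pics/wC.png",c["image"]);print(np.round(o["qvel"],3))
W=cloud(c);print("bench",np.nanmedian(W[...,2][abs(W[...,2])<4]))
print("ring");r=comps(c,3,11,6.4,near=(390,248),rad=45)
s=camera("side")
comps(s,4,12,8,near=(390,248),rad=50,amin=60)
d=np.load("side0.npz");comps(d,4,12,8,near=(390,248),rad=50,amin=60)
d=np.load("scene0.npz");comps(d,4,12,8,near=(390,248),rad=50,amin=60)
go(o,(389,247.5,25),-90)
E
```

```text
[0.004 0.003 0.006 0.001 0.001 0.002]
bench -1.5678387797060225
ring
{'rect': [388.0, 247.1, 59.9, 59.8, 0.1], 'cen': [387.8, 247.2], 'A': 2775, 'zmed': 6.4, 'uv': [318.0, 199.0], 'holes': [array([388.2, 247.3,  34.3,  35. ,  66.1])]}
{'rect': [385.5, 249.1, 60.8, 58.5, -48.0], 'cen': [385.0, 248.2], 'A': 2661, 'zmed': 8.6, 'uv': [272.0, 301.0], 'holes': [array([385.4, 249. ,  33.7,  36.2,   4.4])]}
{'rect': [385.4, 249.2, 60.5, 58.5, -48.0], 'cen': [384.9, 247.6], 'A': 1639, 'zmed': 8.8, 'uv': [271.0, 302.0], 'holes': []}
{'rect': [386.2, 248.6, 63.2, 58.3, -1.3], 'cen': [386.7, 247.9], 'A': 2784, 'zmed': 8.2, 'uv': [415.0, 219.0], 'holes': [array([386.4, 248.6,  35.1,  34.4,  37.1])]}
now [390.3 248.8 120.8] phi -89.91 tilt(xdown) [ 0.0027  0.0011 -1.    ] shift mm [95.8 -1.6  1.4] turn_x 0.09 (target phi -90.0) after-turn shift [95.8 -1.3 1.3] q6 2.06 F [ 0.3 -0.8 -0.4] op 73.9 t 3.80
```

View pics/wC.png

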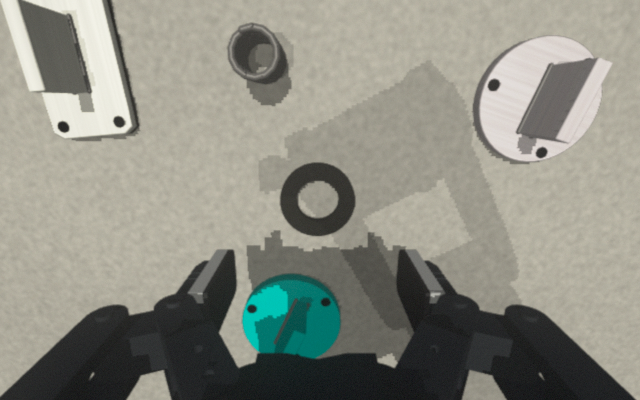

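```bash
python3 - <<'E'
from h import *
from station import *
c=np.load("wC.npz");o=get_obs();R,p=tool(o)
W=cloud(c);t=(W-p)@R
for sgn in(1,-1):
  m=np.isfinite(t[...,0])&(sgn*t[...,2]>25)&(sgn*t[...,2]<62)&(t[...,0]>-45)&(abs(t[...,1])<40)
  q=t[m];v,u=np.nonzero(m)
  print(sgn,len(q),"max x",np.percentile(q[:,0],99.5),"y",np.percentile(q[:,1],[1,99]),"|z|min",np.percentile(sgn*q[:,2],[1,99]))
  f=q[q[:,0]>np.percentile(q[:,0],99.5)-8];print(" tip y",np.percentile(f[:,1],[2,98]),"z",np.percentile(sgn*f[:,2],[2,98]))
  top=q[q[:,1]>q[:,1].max()-3];print(np.round(top[:5],1))
E
```

```text
1 7316 max x 123.69536601237002 y [-38.46090884  38.66620951] |z|min [25.72685645 61.31767726]
 tip y [-38.35693384  38.61821158] z [26.24785123 61.27704094]
[[124.2  40.   54.1]
 [122.2  39.5  25.6]
 [121.3  39.6  26.3]
 [123.7  39.3  27.3]
 [121.9  39.5  27.9]]
-1 7311 max x 123.77536545134149 y [-38.51971564  38.63146207] |z|min [25.66479653 61.32354385]
 tip y [-38.29889094  38.59094493] z [26.21608201 61.24487754]
[[124.   40.  -50.6]
 [122.3  39.4 -61.3]
 [122.2  39.5 -60.5]
 [122.1  39.5 -59.7]
 [122.9  39.4 -59.1]]
```

```bash
python3 - <<'E'
from h import *
from station import *
c=np.load("wC.npz");o=get_obs();R,p=tool(o)
W=cloud(c);t=(W-p)@R
for sgn in(1,-1):
  m=np.isfinite(t[...,0])&(sgn*t[...,2]>25)&(sgn*t[...,2]<62)&(t[...,0]>-45)&(t[...,0]<30)&(abs(t[...,1])<40)
  q=t[m]
  print(sgn,len(q),"x",np.percentile(q[:,0],[1,99,100]))
  for lo in range(-45,15,5):
    f=q[(q[:,0]>=lo)&(q[:,0]<lo+5)]
    if len(f):print("  x",lo,len(f),"y",np.round([f[:,1].min(),f[:,1].max()],1),"z",np.round(np.percentile(sgn*f[:,2],[1,99]),1))
E
```

```text
1 3120 x [-44.74807895  -1.37652751   0.93884833]
  x -45 376 y [ 7.1 15. ] z [39.1 60.3]
  x -40 433 y [-0.1 13.4] z [37.6 47.3]
  x -35 371 y [-8.2 12.6] z [37.5 50.6]
  x -30 463 y [-10.6  12.8] z [37.5 51.3]
  x -25 383 y [-10.6  12.8] z [37.5 51.3]
  x -20 353 y [-10.2  12.5] z [37.6 51.4]
  x -15 316 y [-10.2  12.6] z [37.5 51.4]
  x -10 271 y [-10.1  12.4] z [37.6 50. ]
  x -5 146 y [-9.9 12. ] z [37.5 44.3]
  x 0 8 y [-2.6  5.3] z [37.9 38.2]
-1 3108 x [-44.74661314  -1.3068926    0.95151975]
  x -45 368 y [ 7. 15.] z [37.5 58.7]
  x -40 443 y [-0.1 13.2] z [35.8 45.6]
  x -35 371 y [-7.7 12.7] z [35.7 49. ]
  x -30 458 y [-10.2  12.6] z [35.7 49.5]
  x -25 393 y [-10.   12.5] z [35.7 49.5]
  x -20 345 y [-10.2  12.5] z [35.8 49.3]
  x -15 314 y [-10.3  12.6] z [35.8 49.4]
  x -10 262 y [-10.5  12.4] z [35.8 48.4]
  x -5 148 y [-9.7 12.3] z [35.7 42.4]
  x 0 6 y [-3.3  5. ] z [36.2 36.3]
```

Seen from the wrist camera, the finger pads sit at y +1.2 and z +0.9 in the tool frame, and the bench reads −1.6. I take that as the camera's calibration error, and subtracting it agrees with the two fixed cameras. Now I descend on the ring.

Call:
carry_out:
  motion: [0,0,0,0.025,-0.0035,0.0007,0.074,0,0,0,0.025,0,0,0.074,0,0,0,0.025,0,0,0.074,0,0,0,0.015,0,0,0.074,0,0,0,0.008,0,0,0.074,0,0,0,0.005,0,0,0.074,0,0,0,0,0,0,0.074,0,0,0,0,0,0,0.074]

```text
clock: 4.52
position: [386.0, 248.6, 17.3]
ee_rot: [1.987, 1.569, 0.419]
contact_force: [0.9, -0.4, 0.3]
opening: 73.9
```

```bash
python3 - <<'E'
from h import *
from station import *
c=camera("wrist");o=get_obs();cv2.imwrite("pics/wD.png",c["image"]);go(o,(386.8,248.1,5),-90)
R,p=tool(o);W=cloud(c)
m=(abs(W[...,2])<4)|True
t=(W-p)@R
print("ring top fit");comps(c,3,11,6.4,near=(387,248),rad=45)
for sgn in(1,-1):
  m=np.isfinite(t[...,0])&(sgn*t[...,2]>33)&(sgn*t[...,2]<42)&(t[...,0]>-30)&(W[...,2]>1.5)&(abs(t[...,1])<14)
  print(sgn,t[m][:,0].max(),t[m][:,2].mean())
E
```

```text
now [386.2 248.7  17.5] phi -89.83 tilt(xdown) [ 2.e-03  9.e-04 -1.e+00] shift mm [12.5  0.6  0.6] turn_x 0.17 (target phi -90.0) after-turn shift [12.5 0.6 0.6] q6 2.06 F [-0.1 -0.5  0.4] op 74.1 t 4.57
ring top fit
{'rect': [388.0, 247.0, 60.5, 59.5, -2.8], 'cen': [388.0, 247.2], 'A': 2821, 'zmed': 6.4, 'uv': [317.0, 250.0], 'holes': [array([388.6, 247.2,  33.1,  33.2,  46.7])]}
1 1.0330756778200347 38.42758008258315
-1 1.6245212585273465 -36.96525220412333
```

View pics/wD.png

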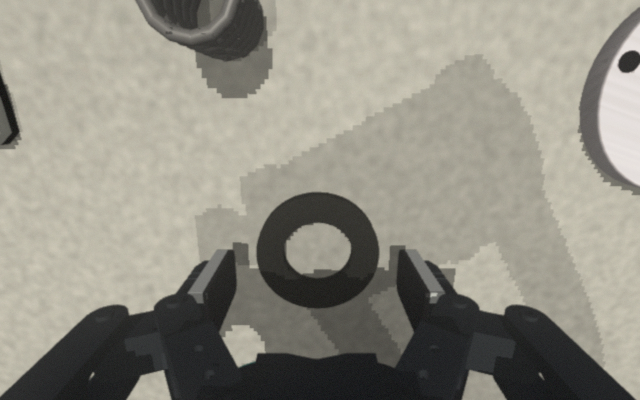

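The ring at (317,250) sits midway between the pads. I go down the last 12 mm and close.

Call:
carry_out:
  motion: [0,0,0,0.006,0.0006,0.0005,0.074,0,0,0,0.006,0,0,0.074,0,0,0,0,0,0,0.068,0,0,0,0,0,0,0.05,0,0,0,0,0,0,0.05,0,0,0,0,0,0,0.05,0,0,0,0,0,0,0.05,0,0,0,0,0,0,0.05]
  force: 25

```text
clock: 5.23
position: [385.9, 247.9, 4.3]
ee_rot: [1.592, 1.571, 0.025]
contact_force: [-0.6, -0.4, 0.4]
opening: 58.2
```

```bash
python3 - <<'E'
from h import *
from station import *
c=camera("wrist");o=get_obs();cv2.imwrite("pics/wE.png",c["image"]);go(o,(619.4,220.9,150),-90)
comps(c,3,14,6.4,near=(387,248),rad=45)
E
```

```text
now [385.8 247.9   4.3] phi -89.81 tilt(xdown) [ 1.e-04 -0.e+00 -1.e+00] shift mm [-145.7  233.5   27.8] turn_x 0.19 (target phi -90.0) after-turn shift [-145.7 233.6 27.0] q6 2.06 F [ 0.5  0.2 -0.9] op 58.8 t 5.28
{'rect': [388.7, 247.5, 65.8, 60.7, 50.1], 'cen': [388.5, 247.0], 'A': 2957, 'zmed': 6.7, 'uv': [316.0, 262.0], 'holes': [array([389.1, 247. ,  33. ,  33.2,  38.9])]}
```

View pics/wE.png

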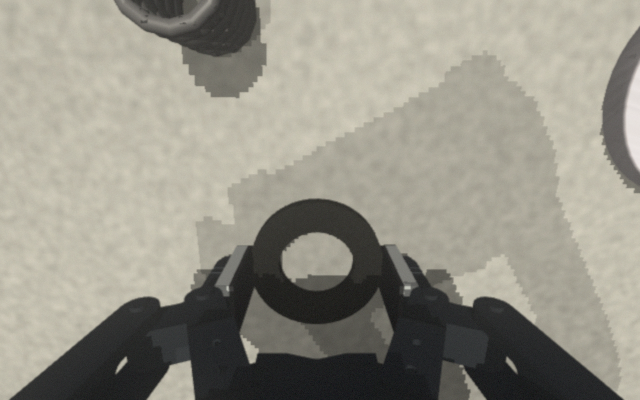

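Call:
carry_out:
  motion: [0,0,0,-0.01,0,0,0.05,0,0,0,-0.03,0,0,0.05,0,0,0,-0.035,0,0,0.05,0,0,0,-0.03,0.02,0.005,0.05,0,0,0,-0.025,0.03,0.005,0.05,0,0,0,-0.016,0.035,0.005,0.05,0,0,0,0,0.035,0.005,0.05,0,0,0,0,0.035,0.005,0.05]

```text
clock: 5.95
position: [543.1, 223.2, 153.1]
ee_rot: [1.885, 1.567, 0.318]
contact_force: [0.2, 0.5, -0.2]
opening: 58.5
```

Call:
carry_out:
  motion: [0,0,0,0,0.015,0.002,0.05,0,0,0,0,0.004,0,0.05,0,0,0,0,0,0,0.05,0,0,0,0,0,0,0.05,0,0,0,0,0,0,0.05]

```text
clock: 6.37
position: [558.9, 221.9, 150.6]
ee_rot: [-1.522, 1.571, -3.089]
contact_force: [-0.2, 0.6, -0.8]
opening: 58.5
```

```bash
cat >> h.py <<'E'
def fix(o,xy):
    R,p=tool(o);return np.round(np.array(xy)[:2]-(1.2*R[:2,1]+0.9*R[:2,2]),1)
E
python3 - <<'E'
from h import *
from station import *
c=camera("wrist");o=get_obs();cv2.imwrite("pics/wF.png",c["image"]);print(np.round(o["qvel"],3))
print("ro");r=comps(c,52,61,56.4,near=(620,221),rad=60)
print(fix(o,r[0]["rect"]),[fix(o,h) for h in r[0]["holes"]])
R,p=tool(o);z=p[2]
print("ring held");r=comps(c,z-25,z+12,z+2.4,near=(p[0],p[1]),rad=33); print([fix(o,h)-p[:2] for h in r[0]["holes"]])
W=cloud(c);m=(np.hypot(W[...,0]-p[0],W[...,1]-p[1])<28)&(W[...,2]>90);print("ring top z",np.percentile(W[...,2][m],[10,50,90])+1.57,"tcp",z)
go(o,(617.6,220.9,80),-90)
E
```

```text
[-0.002  0.001 -0.004  0.    -0.001  0.001]
ro
{'rect': [621.0, 220.5, 87.7, 86.8, -89.7], 'cen': [620.8, 220.5], 'A': 5973, 'zmed': 56.5, 'uv': [318.0, 114.0], 'holes': [array([621. , 220.6,  29.8,  29.8,  45.3])]}
[619.8 221.4] [array([619.8, 221.5])]
ring held
{'rect': [560.9, 223.3, 65.0, 61.5, -57.2], 'cen': [562.1, 221.2], 'A': 2984, 'zmed': 152.9, 'uv': [314.0, 263.0], 'holes': [array([563.9, 221.1,  30.5,  30.5,  43.6])]}
[array([3.72887709, 0.10910785])]
ring top z [153.92625038 218.6148718  231.63792624] tcp 150.7306451755035
now [559.  221.9 150.7] phi -89.76 tilt(xdown) [ 1.e-04  0.e+00 -1.e+00] shift mm [70.7 58.6  1.2] turn_x 0.24 (target phi -90.0) after-turn shift [70.7 58.6 1.0] q6 1.88 F [-0.3 -0.5 -0.4] op 58.6 t 6.42
```

View pics/wF.png

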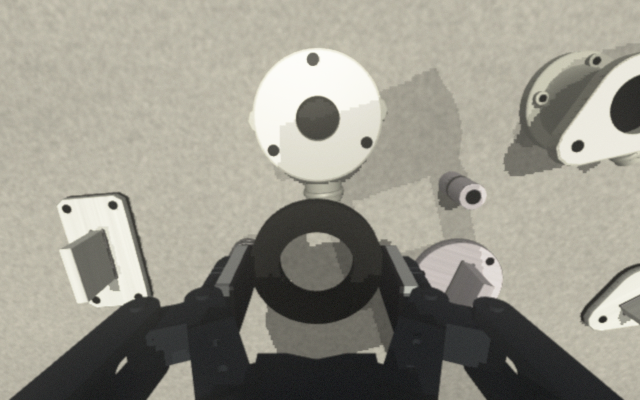

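The ring is held at the same image spot (316,262) as when it was gripped, and the round flange at (318,114) confirms the centre at (619.8,221.4). I move over it and go down.

Call:
carry_out:
  motion: [0,0,0,0.01,0.0198,0,0.05,0,0,0,0.015,0.0198,0.0007,0.05,0,0,0,0.015,0.0198,0,0.05,0,0,0,0.02,0,0,0.05,0,0,0,0.015,0,0,0.05,0,0,0,0.006,0,0,0.05,0,0,0,0,0,0,0.05,0,0,0,0,0,0,0.05]

```text
clock: 7.08
position: [619.1, 221.3, 70.2]
ee_rot: [1.792, 1.57, 0.225]
contact_force: [0.4, 0.2, 0.4]
opening: 58.4
```

```bash
python3 - <<'E'
from h import *
from station import *
o=get_obs();go(o,(618.4,221.4,62.5),-90);print(np.round(o["qvel"],3))
E
```

```text
now [619.1 221.3  70.2] phi -89.78 tilt(xdown) [ 7.e-04  2.e-04 -1.e+00] shift mm [ 7.7 -0.7 -0.1] turn_x 0.22 (target phi -90.0) after-turn shift [7.7 -0.7 -0.1] q6 1.85 F [0.4 0.2 0.4] op 58.4 t 7.08
[-0.002 -0.017 -0.024 -0.002 -0.     0.001]
```

Call:
carry_out:
  motion: [0,0,0,0.004,-0.0006,0,0.05,0,0,0,0.0036,0,0,0.05,0,0,0,0,0,0,0.05,0,0,0,0,0,0,0.05,0,0,0,0,0,0,0.05]

```text
clock: 7.5
position: [618.9, 221.0, 62.2]
ee_rot: [1.852, 1.57, 0.285]
contact_force: [-0.6, 0.3, 1.1]
opening: 58.3
```

```bash
python3 - <<'E'
from h import *
from station import *
c=camera("wrist");o=get_obs();cv2.imwrite("pics/wG.png",c["image"]);go(o,(618.4,221.4,62.5),-90);print(np.round(o["qvel"],3))
E
```

```text
now [618.9 221.   62.2] phi -89.81 tilt(xdown) [ 5.e-04  2.e-04 -1.e+00] shift mm [-0.3 -0.5 -0.4] turn_x 0.19 (target phi -90.0) after-turn shift [-0.3 -0.5 -0.4] q6 1.85 F [-0.9  1.   1.7] op 58.0 t 7.55
[ 0.     0.001 -0.002 -0.001  0.002  0.001]
```

View pics/wG.png

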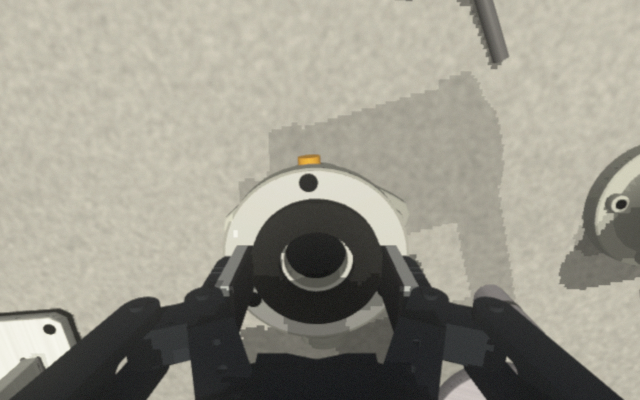

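The ring at (316,261) looks centred on the flange, with rims of about 28 px on the left and 27 px on the right and a light touch of 1–2 N. I release it and look from above.

Call:
carry_out:
  motion: [0,0,0,0,0,0,0.06,0,0,0,0,0,0,0.066,0,0,0,0,0,0,0.074,0,0,0,0,0,0,0.074,0,0,0,-0.015,0,0,0.074,0,0,0,-0.03,-0.01,0,0.074,0,0,0,-0.03,-0.02,0,0.036,0,0,0,-0.005,-0.02,0,0.036]

```text
clock: 8.22
position: [570.4, 221.3, 147.7]
ee_rot: [1.866, 1.562, 0.298]
contact_force: [0.4, 0.4, 2.1]
opening: 51.4
```

Call:
carry_out:
  motion: [0,0,0,0,-0.01,0,0.036,0,0,0,0,0,0,0.036,0,0,0,0,0,0,0.036,0,0,0,0,0,0,0.036]

```text
clock: 8.55
position: [559.1, 220.6, 141.1]
ee_rot: [-0.908, 1.57, -2.476]
contact_force: [0.6, -0.2, 0.3]
opening: 35.9
```

```bash
python3 - <<'E'
from h import *
from station import *
c=camera("wrist");o=get_obs();cv2.imwrite("pics/wH.png",c["image"])
W=cloud(c)
print("fl");r=comps(c,52,61,56.4,near=(620,221),rad=60);print(fix(o,r[0]["rect"]))
print("ring");r=comps(c,61.5,69,64.4,near=(620,221),rad=60);print(fix(o,r[0]["rect"]),[fix(o,h) for h in r[0]["holes"]])
m=(np.hypot(W[...,0]-620,W[...,1]-221)<40)&(W[...,2]>61.5)&(W[...,2]<70)
A=np.c_[W[m][:,:2]-[620,221],np.ones(m.sum())];print("ring plane",np.linalg.lstsq(A,W[m][:,2],rcond=None)[0]+[0,0,1.57])
R,p=tool(o);t=(W-p)@R
for sgn in(1,-1):
  m=np.isfinite(t[...,0])&(sgn*t[...,2]>10)&(sgn*t[...,2]<45)&(t[...,0]>-30)&(t[...,0]<15)&(abs(t[...,1])<14);q=t[m]
  print(sgn,"xmax",q[:,0].max()-1.57,"y",q[:,1].min()-1.2,q[:,1].max()-1.2,"z",np.percentile(q[:,2],[1,99])-.9)
  f=q[q[:,0]>q[:,0].max()-4];print(" tip z",np.percentile(f[:,2],[1,99])-.9)
go(o,(619.8,221.4,90),-90)
E
```

```text
fl
{'rect': [620.7, 220.2, 34.0, 33.6, -89.8], 'cen': [620.7, 220.1], 'A': 911, 'zmed': 56.6, 'uv': [316.0, 119.0], 'holes': [array([621. , 220.5,  30. ,  29.6,  45.1])]}
{'rect': [620.7, 220.6, 87.7, 87.1, -89.8], 'cen': [620.8, 220.6], 'A': 5974, 'zmed': 56.6, 'uv': [316.0, 115.0], 'holes': [array([620.5, 220.1,  63. ,  63.1,  53.7])]}
[619.5 221.1]
ring
{'rect': [620.9, 220.2, 59.3, 59.1, -89.8], 'cen': [621.0, 220.1], 'A': 2751, 'zmed': 64.3, 'uv': [315.0, 118.0], 'holes': [array([621.1, 220.1,  34.2,  33.8,  45. ])]}
[619.7 221.1] [array([619.9, 221. ])]
ring plane [-1.36849514e-03  8.22897692e-04  6.59024787e+01]
1 xmax 7.384544377690343 y -11.976694897276758 11.328032837054748 z [17.73861548 31.16914815]
 tip z [17.77617259 18.05054648]
-1 xmax 7.2905069742147095 y -12.054989195697376 11.157458513583947 z [-31.42470476 -17.95539964]
 tip z [-18.23853886 -17.96027844]
now [559.1 220.5 141. ] phi -89.83 tilt(xdown) [-8.e-04 -4.e-04 -1.e+00] shift mm [50.9 60.7 -0.7] turn_x 0.17 (target phi -90.0) after-turn shift [51.0 60.7 -0.9] q6 1.88 F [ 0.9 -0.1  0.8] op 36.2 t 8.60
```

View pics/wH.png

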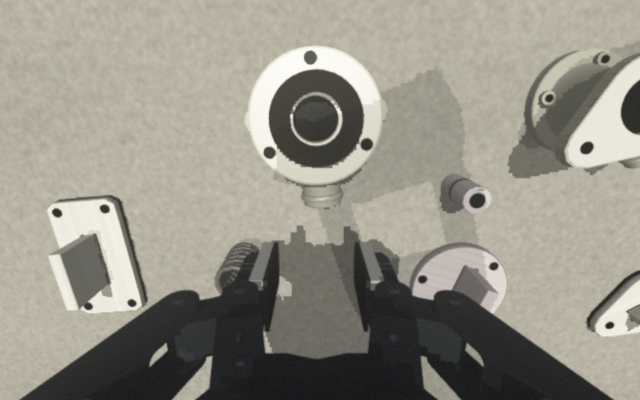

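The ring at (315,118) is within 0.3 mm of the flange centre and flat, with its top at 65.9. Next is the press, with the fingers 44 mm apart so both tips land on the ring.

Call:
carry_out:
  motion: [0,0,0,0,0.02,-0.0008,0.044,0,0,0,0.01,0.02,0,0.044,0,0,0,0.02,0.02,0,0.044,0,0,0,0.02,0.0006,0,0.044,0,0,0,0.01,0,0,0.044,0,0,0,0.004,0,0,0.044,0,0,0,0,0,0,0.044,0,0,0,0,0,0,0.044]

```text
clock: 9.27
position: [619.5, 221.9, 78.7]
ee_rot: [1.759, 1.57, 0.192]
contact_force: [0.3, -0.6, 0.3]
opening: 43.7
```

Call:
carry_out:
  motion: [0,0,0,0,0,0,0.044,0,0,0,0.001,0,0,0.044,0,0,0,0.001,0,0,0.044,0,0,0,0.001,0,0,0.044,0,0,0,0,0,0,0.044,0,0,0,0,0,0,0.044]

```text
clock: 9.77
position: [619.3, 221.7, 74.7]
ee_rot: [-0.13, 1.571, -1.698]
contact_force: [-0.0, 0.5, -0.2]
opening: 44.1
```

Call:
carry_out:
  motion: [0,0,0,0.001,0,0,0.044,0,0,0,0.001,0,0,0.044,0,0,0,0.001,0,0,0.044,0,0,0,0,0,0,0.044,0,0,0,0,0,0,0.044]

```text
clock: 10.18
position: [619.4, 221.7, 72.0]
ee_rot: [1.424, 1.571, -0.144]
contact_force: [-1.1, -0.6, 2.3]
opening: 43.7
```

Contact at 72.0, with 2.3 N. I press further.

Call:
carry_out:
  motion: [0,0,0,0.001,0,0,0.044,0,0,0,0,0,0,0.044,0,0,0,0,0,0,0.044,0,0,0,0,0,0,0.044]

```text
clock: 10.52
position: [619.5, 221.8, 72.0]
ee_rot: [1.653, 1.57, 0.085]
contact_force: [-3.5, -1.1, 7.7]
opening: 44.2
```

Call:
carry_out:
  motion: [0,0,0,0.0012,0,0,0.044,0,0,0,0.0012,0,0,0.044,0,0,0,0.0012,0,0,0.044,0,0,0,0,0,0,0.044,0,0,0,0,0,0,0.044,0,0,0,0,0,0,0.044]

```text
clock: 11.02
position: [619.5, 221.8, 71.9]
ee_rot: [1.676, 1.569, 0.109]
contact_force: [-14.6, -4.2, 24.2]
opening: 43.9
```

A 24 N press holds with no movement (71.9). I lift slowly and look.

Call:
carry_out:
  motion: [0,0,0,0,0,0,0.044,0,0,0,0,0,0,0.044,0,0,0,-0.002,0,0,0.044,0,0,0,-0.003,0,0,0.044,0,0,0,-0.01,0,0,0.044,0,0,0,-0.03,-0.02,0,0.044,0,0,0,-0.03,-0.04,0,0.03,0,0,0,-0.01,-0.03,0.01,0.03]

```text
clock: 11.68
position: [536.2, 212.8, 150.7]
ee_rot: [1.991, 1.566, 0.424]
contact_force: [0.1, 0.0, 1.5]
opening: 29.8
```

Call:
carry_out:
  motion: [0,0,0,0,-0.03,0.03,0.03,0,0,0,0,-0.03,0.03,0.03,0,0,0,0,-0.005,0.03,0.03,0,0,0,0,0,0.03,0.03,0,0,0,0,0,0,0.03,0,0,0,0,0,0,0.03,0,0,0,0,0,0,0.03]

```text
clock: 12.27
position: [472.6, 92.6, 147.3]
ee_rot: [2.331, 1.57, 0.763]
contact_force: [1.0, -0.4, 0.1]
opening: 29.9
```

```bash
python3 - <<'E'
from h import *
from station import *
c=camera("wrist");o=get_obs();cv2.imwrite("pics/wI.png",c["image"])
W=cloud(c)
print("fl");r=comps(c,52,61,56.4,near=(620,221),rad=60);print(fix(o,r[-1]["rect"]))
print("ring");r=comps(c,61.5,69,64.4,near=(620,221),rad=60);print(fix(o,r[0]["rect"]),[fix(o,h) for h in r[0]["holes"]])
print("cro");r=comps(c,42,54,48.4,near=(465,90),amin=60);print(fix(o,r[0]["rect"]))
r=comps(c,5,14,8.4,near=(465,90));print(fix(o,r[0]["rect"]))
go(o,(463.7,87.6,100),-18+90)
E
```

```text
fl
{'rect': [590.2, 219.4, 82.8, 27.9, -89.8], 'cen': [590.4, 217.7], 'A': 1214, 'zmed': 56.5, 'uv': [111.0, 22.0], 'holes': []}
[589.  220.3]
ring
{'rect': [596.5, 219.0, 47.0, 11.0, -89.8], 'cen': [597.6, 219.0], 'A': 362, 'zmed': 64.3, 'uv': [101.0, 7.0], 'holes': []}
[595.3 219.9] []
cro
{'rect': [464.7, 86.2, 50.8, 10.6, -17.8], 'cen': [464.8, 86.2], 'A': 490, 'zmed': 48.3, 'uv': [324.0, 212.0], 'holes': []}
[463.5  87.1]
{'rect': [464.5, 85.9, 87.4, 86.7, 78.6], 'cen': [466.2, 86.1], 'A': 4888, 'zmed': 8.4, 'uv': [324.0, 197.0], 'holes': []}
[463.3  86.8]
now [472.6  93.  147.2] phi -89.79 tilt(xdown) [ 1.e-04  2.e-04 -1.e+00] shift mm [47.2 -9.   5.3] turn_x 18.21 (target phi -108.0) after-turn shift [47.2 -6.8 7.9] q6 1.68 F [-0.1 -0.1 -0.2] op 29.9 t 12.32
```

View pics/wI.png

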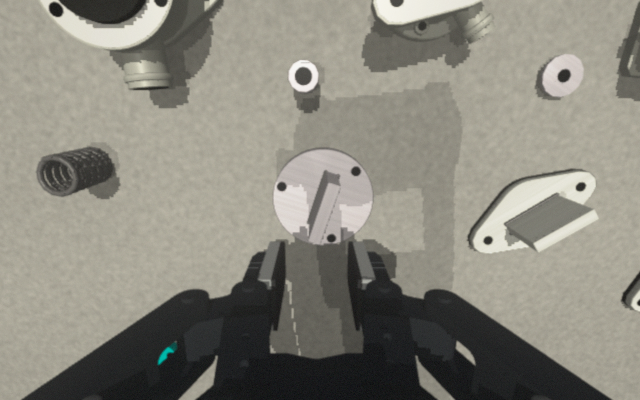

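The round steel cover is at (324,197) with its bar centre at (463.5,87.1), turned −17.8°. I turn the jaws to φ −107.8 and descend.

Call:
carry_out:
  motion: [6,0,0,0.01,0,0,0.03,6,0,0,0.02,0,0,0.03,6,0,0,0.02,0,0,0.03,0,0,0,0.02,-0.0069,0.0084,0.03,0,0,0,0.01,0,0,0.03,0,0,0,0,0,0,0.03,0,0,0,0,0,0,0.03,0,0,0,0,0,0,0.03]

```text
clock: 12.98
position: [464.5, 87.0, 68.5]
ee_rot: [1.987, 1.569, 0.107]
contact_force: [-0.1, -0.4, -0.2]
opening: 30.2
```

```bash
python3 - <<'E'
from h import *
from station import *
c=camera("wrist");o=get_obs();cv2.imwrite("pics/wJ.png",c["image"])
print("cro");r=comps(c,42,54,48.4,near=(465,90),amin=60);print(fix(o,r[0]["rect"]))
go(o,(463.5,87.1,25),-17.8+90)
E
```

```text
cro
{'rect': [464.8, 85.7, 51.3, 9.8, -18.2], 'cen': [464.8, 85.8], 'A': 485, 'zmed': 48.4, 'uv': [317.0, 246.0], 'holes': []}
{'rect': [552.4, 98.4, 10.7, 3.0, -83.3], 'cen': [552.7, 98.7], 'A': 19, 'zmed': 44.1, 'uv': [230.0, 85.0], 'holes': []}
[463.9  86.9]
now [464.5  86.9  68.6] phi -107.78 tilt(xdown) [ 2.7e-03  3.0e-04 -1.0e+00] shift mm [43.6 -1.2  0.2] turn_x 0.02 (target phi -107.8) after-turn shift [43.6 -1.0 0.1] q6 1.99 F [-0.2 -0.3 -0. ] op 29.7 t 13.03
```

View pics/wJ.png

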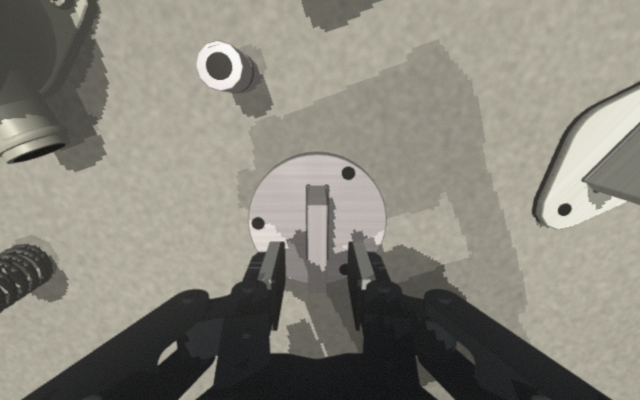

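The bar at (317,225) is centred between the pads. I go down and grip.

Call:
carry_out:
  motion: [0,0,0,0.015,-0.0008,0,0.03,0,0,0,0.015,0,0,0.03,0,0,0,0.01,0,0,0.03,0,0,0,0.0035,0,0,0.03,0,0,0,0,0,0,0.03,0,0,0,0,0,0,0.005,0,0,0,0,0,0,0.005,0,0,0,0,0,0,0.005]
  force: 70

```text
clock: 13.7
position: [463.4, 86.9, 24.7]
ee_rot: [2.064, 1.569, 0.182]
contact_force: [0.8, 0.8, 2.2]
opening: 9.3
```

Call:
carry_out:
  motion: [0,0,0,0,0,0,0.005,0,0,0,0,0,0,0.005,0,0,0,0,0,0,0.005]

```text
clock: 13.95
position: [463.4, 86.9, 24.7]
ee_rot: [2.084, 1.569, 0.203]
contact_force: [0.1, 1.8, 5.7]
opening: 9.0
```

```bash
python3 - <<'E'
from h import *
from station import *
c=camera("wrist");o=get_obs();cv2.imwrite("pics/wK.png",c["image"])
go(o,(570,190,150),None)
print("plate");r=comps(c,5,14,8.4,near=(465,90),rad=60);print(fix(o,r[0]["rect"]))
print(np.round(o["qvel"],3))
E
```

```text
now [463.4  86.9  24.7] phi -107.81 tilt(xdown) [ 2.3e-03  4.0e-04 -1.0e+00] shift mm [-125.    70.2 -130.9] q6 1.99 F [-0.6  1.3  5.7] op 9.3 t 14.00
plate
{'rect': [473.4, 83.0, 87.3, 68.8, 72.2], 'cen': [476.4, 82.0], 'A': 3443, 'zmed': 8.4, 'uv': [316.0, 231.0], 'holes': []}
[472.5  84.2]
[ 0.     0.    -0.    -0.001 -0.001 -0.   ]
```

View pics/wK.png

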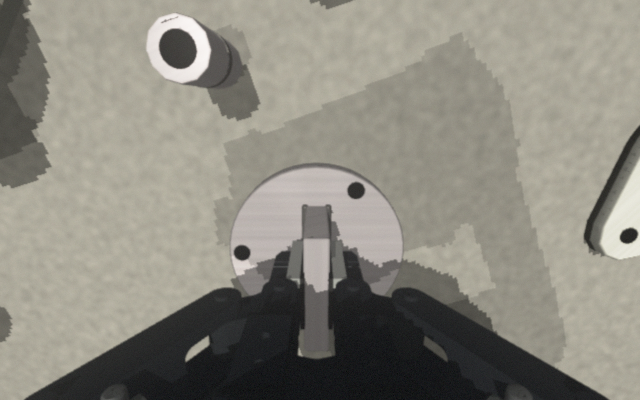

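Gripped (opening 9). I lift and carry it to the round casting.

Call:
carry_out:
  motion: [0,0,0,-0.005,0,0,0.005,0,0,0,-0.015,0,0,0.005,0,0,0,-0.025,0,0,0.005,0,0,0,-0.025,0,0,0.005,0,0,0,-0.02,0.005,-0.01,0.005,0,0,0,-0.005,0.0127,-0.0207,0.005,0,0,0,0,0.015,-0.025,0.005,0,0,0,0,0.015,-0.025,0.005]

```text
clock: 14.67
position: [532.8, 149.2, 118.1]
ee_rot: [-0.806, 1.569, -2.689]
contact_force: [0.1, 0.4, -5.5]
opening: 8.8
```

Call:
carry_out:
  motion: [0,0,0,0,0.015,-0.025,0.005,0,0,0,0,0.015,-0.025,0.005,0,0,0,0,0.015,-0.025,0.005,0,0,0,0,0.01,-0.015,0.005,0,0,0,0,0.005,-0.005,0.005,0,0,0,0,0,0,0.005,0,0,0,0,0,0,0.005,0,0,0,0,0,0,0.005]

```text
clock: 15.33
position: [617.9, 220.4, 117.4]
ee_rot: [-0.852, 1.568, -2.734]
contact_force: [-0.7, -0.5, -5.4]
opening: 9.0
```

```bash
python3 - <<'E'
from h import *
from station import *
c=camera("wrist");o=get_obs();cv2.imwrite("pics/wL.png",c["image"])
go(o,(619.6,221.2,92.5),None)
R,p=tool(o);W=cloud(c);t=(W-p)@R
m=np.isfinite(t[...,0])&(abs(t[...,2])<46)&(t[...,0]>5)&(t[...,0]<30)&(t[...,1]>10)
q=t[m];print(np.percentile(q[:,0],[5,50,95])-1.57, "y max",q[:,1].max()-1.2,"z",q[:,2].min()-.9,q[:,2].max()-.9)
A=np.c_[q[:,1:],np.ones(len(q))];print("cover plane (x vs y,z)",np.linalg.lstsq(A,q[:,0],rcond=None)[0])
s=camera("side");cv2.imwrite("pics/sL.png",s["image"])
E
```

```text
now [618.1 220.4 117.9] phi -107.84 tilt(xdown) [-1.8e-03 -8.0e-04 -1.0e+00] shift mm [25.4  1.2 -1.3] q6 2.17 F [ 0.5 -0.4 -7. ] op 8.8 t 15.38
[13.91633019 15.32947654 16.80021223] y max 43.51515406117478 z -42.663998507129016 42.48765280526975
cover plane (x vs y,z) [ 5.34338180e-02 -1.06117385e-03  1.55351946e+01]
```

View pics/wL.png

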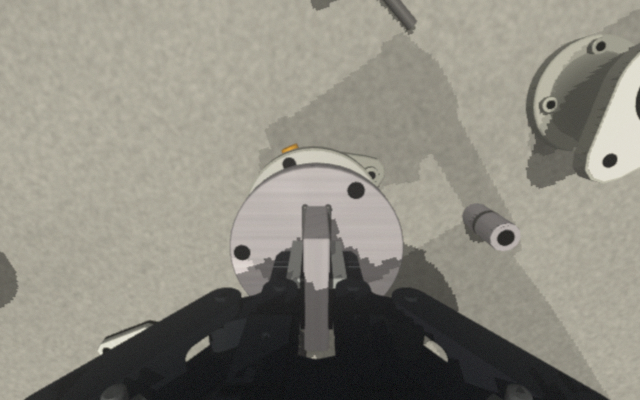

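```bash
python3 - <<'E'
from h import *
from station import *
c=camera("wrist");o=get_obs();np.savez("wL.npz",**c)
R,p=tool(o);W=cloud(c);t=(W-p)@R
m=abs(W[...,2]+1.5)<6;m[200:]=False
q=t[m];A=np.c_[q[:,1:],np.ones(len(q))];print("bench",np.linalg.lstsq(A,q[:,0],rcond=None)[0])
m=np.isfinite(t[...,0])&(abs(t[...,2])<46)&(t[...,0]>5)&(t[...,0]<30)&(t[...,1]>22)&(t[...,1]<42)
q=t[m];A=np.c_[q[:,1:],np.ones(len(q))];print("cover",np.linalg.lstsq(A,q[:,0],rcond=None)[0],len(q))
for y in range(10,44,4):
  k=abs(t[...,1]-y)<1; k&=(abs(t[...,2])>10)&(abs(t[...,2])<30)&(t[...,0]>5)&(t[...,0]<30);print(y,np.round(np.median(t[k][:,0]),2))
E
```

```text
bench [1.20516222e-03 3.67398864e-04 1.20095304e+02]
cover [ 8.48164355e-02 -1.32772689e-03  1.40224012e+01] 5150
10 16.67
14 16.68
18 16.6
22 16.76
26 16.69
30 16.58
34 16.68
38 17.04
42 17.85
```

The cover is level in the grip and centred to 0.5 mm. I lower it onto the ring.

Call:
carry_out:
  motion: [0,0,0,0.01,0.0013,-0.0013,0.005,0,0,0,0.008,0,0,0.005,0,0,0,0.004,0,0,0.005,0,0,0,0.002,0,0,0.005,0,0,0,0,0,0,0.005,0,0,0,0,0,0,0.005,0,0,0,0,0,0,0.005]

```text
clock: 16.07
position: [620.7, 221.9, 95.0]
ee_rot: [2.078, 1.57, 0.196]
contact_force: [-0.6, 0.6, -5.5]
opening: 8.5
```

```bash
python3 - <<'E'
from h import *
from station import *
o=get_obs();go(o,(619.6,221.2,91),None)
E
```

```text
now [620.7 221.9  95. ] phi -107.81 tilt(xdown) [ 8.e-04  2.e-04 -1.e+00] shift mm [ 4.  -0.9  1.1] q6 2.17 F [-0.6  0.6 -5.5] op 8.5 t 16.07
```

Call:
carry_out:
  motion: [0,0,0,0.001,-0.0008,0.001,0.005,0,0,0,0.0015,0,0,0.005,0,0,0,0.001,0,0,0.005,0,0,0,0,0,0,0.005,0,0,0,0,0,0,0.005,0,0,0,0,0,0,0.005]

```text
clock: 16.57
position: [619.4, 221.1, 91.1]
ee_rot: [0.305, 1.571, -1.576]
contact_force: [0.2, -0.5, -7.1]
opening: 8.9
```

```bash
python3 - <<'E'
from h import *
from station import *
o=get_obs();go(o,(619.6,221.2,91),None)
E
```

```text
now [619.4 221.1  91.1] phi -107.81 tilt(xdown) [-0.e+00 -1.e-04 -1.e+00] shift mm [ 0.1  0.1 -0.1] q6 2.17 F [ 0.2 -0.5 -7.1] op 8.9 t 16.57
```

Call:
carry_out:
  motion: [0,0,0,0.0006,0,0,0.005,0,0,0,0,0,0,0.005,0,0,0,0,0,0,0.005]

```text
clock: 16.82
position: [619.5, 221.2, 90.8]
ee_rot: [1.933, 1.57, 0.052]
contact_force: [-1.0, -1.0, -4.3]
opening: 9.5
```

Call:
carry_out:
  motion: [0,0,0,0.0006,0,0,0.005,0,0,0,0,0,0,0.005,0,0,0,0,0,0,0.005]

```text
clock: 17.07
position: [619.6, 221.2, 90.8]
ee_rot: [2.047, 1.57, 0.166]
contact_force: [-3.4, -0.4, 1.3]
opening: 9.5
```

The ring is now carrying the cover's weight. I release, rise and look.

Call:
carry_out:
  motion: [0,0,0,0,0,0,0.013,0,0,0,0,0,0,0.02,0,0,0,0,0,0,0.028,0,0,0,0,0,0,0.028,0,0,0,-0.02,0,0,0.028,0,0,0,-0.03,0,0,0.028,0,0,0,-0.035,-0.01,0,0.028,0,0,0,-0.01,-0.03,0,0.028]

```text
clock: 17.73
position: [584.6, 232.7, 190.9]
ee_rot: [2.123, 1.561, 0.239]
contact_force: [-1.1, 0.4, 2.2]
opening: 27.9
```

Call:
carry_out:
  motion: [0,0,0,0,-0.03,0,0.028,0,0,0,0,-0.01,0,0.028,0,0,0,0,0,0,0.028,0,0,0,0,0,0,0.028,0,0,0,0,0,0,0.028]

```text
clock: 18.15
position: [544.0, 245.3, 184.8]
ee_rot: [1.399, 1.57, -0.483]
contact_force: [0.0, 0.4, -0.6]
opening: 27.8
```

```bash
python3 - <<'E'
from h import *
from station import *
c=camera("wrist");o=get_obs();cv2.imwrite("pics/wM.png",c["image"])
print("cover top");r=comps(c,70,80,74.4,near=(620,221),rad=60);print(fix(o,r[0]["rect"]))
W=cloud(c);m=(np.hypot(W[...,0]-620,W[...,1]-220)<40)&(W[...,2]>70)&(W[...,2]<80)
A=np.c_[W[m][:,:2]-[620,221],np.ones(m.sum())];print("plane",np.linalg.lstsq(A,W[m][:,2],rcond=None)[0]+[0,0,1.57])
for n,p in(("cre",(493,417)),):
  comps(c,42,54,48.4,near=p,amin=60)
go(o,(493.3,417.1,100),5.15+90)
E
```

```text
cover top
{'rect': [619.9, 220.4, 87.1, 86.9, 72.2], 'cen': [619.9, 220.4], 'A': 5921, 'zmed': 74.3, 'uv': [317.0, 88.0], 'holes': [array([620.8, 220.1,  13.2,  59.8,  72.2])]}
[619.  221.6]
plane [-1.25281172e-03  3.57125210e-04  7.59386534e+01]
{'rect': [501.0, 416.3, 39.9, 14.4, 5.7], 'cen': [501.0, 416.5], 'A': 497, 'zmed': 48.3, 'uv': [157.0, 285.0], 'holes': []}
now [544.1 245.2 184.6] phi -107.86 tilt(xdown) [ 1.e-04 -3.e-04 -1.e+00] shift mm [  84.5 -101.1 -148.1] turn_x -23.01 (target phi -84.8) after-turn shift [84.6 -35.1 -175.8] q6 2.24 F [0.  0.1 0.5] op 28.1 t 18.20
```

View pics/wM.png

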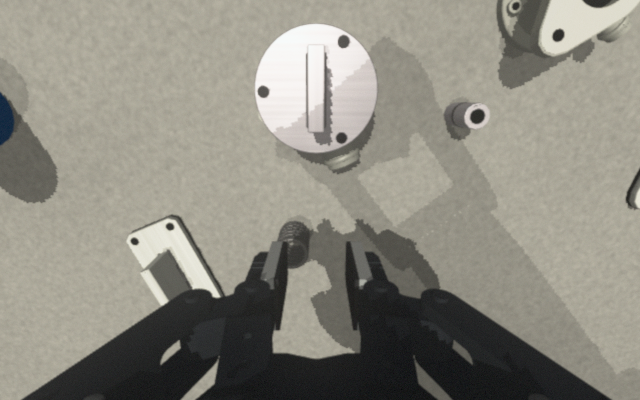

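The round cover sits flat, top at 75.9 and within 0.7 mm of the flange centre. Next is the rectangular cover.

Call:
carry_out:
  motion: [-5.75,0,0,0,0,0,0.03,-5.75,0,0,0,0,0,0.03,-5.75,0,0,0,0,0,0.03,-5.75,0,0,0,0,0,0.03,0,0,0,0.01,-0.007,-0.035,0.03,0,0,0,0.01,-0.007,-0.035,0.03,0,0,0,0.01,-0.007,-0.036,0.03,0,0,0,0.02,-0.007,-0.035,0.03]

```text
clock: 18.87
position: [503.9, 385.1, 136.2]
ee_rot: [2.045, 1.567, 0.563]
contact_force: [1.1, 0.8, 0.7]
opening: 29.7
```

Call:
carry_out:
  motion: [0,0,0,0.02,-0.007,-0.035,0.03,0,0,0,0.02,0,0,0.03,0,0,0,0.02,0,0,0.03,0,0,0,0,0,0,0.03,0,0,0,0,0,0,0.03,0,0,0,0,0,0,0.03,0,0,0,0,0,0,0.03]

```text
clock: 19.45
position: [493.8, 417.8, 77.0]
ee_rot: [2.101, 1.568, 0.62]
contact_force: [-0.5, -0.5, -0.1]
opening: 30.2
```

```bash
cat > bar.py <<'E'
import sys
from h import *
from station import *
n,x,y,a=sys.argv[1],*map(float,sys.argv[2:5])
c=camera("wrist");o=get_obs();cv2.imwrite(f"pics/{n}.png",c["image"]);print(np.round(o["qvel"],3))
r=comps(c,42,54,48.4,near=(x,y),amin=60,rad=40);b=r[0];f=fix(o,b["rect"]);print("bar",f)
r=comps(c,5,14,8.4,near=(x,y),rad=75);print("plate",fix(o,r[0]["rect"]))
go(o,(f[0],f[1],25),b["rect"][4]+90)
E
python3 bar.py wN 493 417 5
```

```text
[ 0.004 -0.002  0.009 -0.001 -0.001  0.002]
{'rect': [495.6, 418.4, 50.9, 9.8, 4.6], 'cen': [495.5, 418.5], 'A': 472, 'zmed': 48.4, 'uv': [314.0, 238.0], 'holes': []}
bar [494.3 419.2]
{'rect': [494.5, 418.5, 111.2, 59.8, 5.1], 'cen': [498.2, 418.4], 'A': 5889, 'zmed': 8.5, 'uv': [315.0, 208.0], 'holes': [array([481.5, 417.7,  73.2,  16.7,   2.9])]}
plate [493.2 419.3]
now [493.7 417.9  76.9] phi -84.87 tilt(xdown) [ 0.0026  0.0019 -1.    ] shift mm [51.9  0.6 -1.2] turn_x 0.53 (target phi -85.4) after-turn shift [51.9 0.7 -1.3] q6 2.13 F [ 0.1 -0.3 -0.2] op 30.0 t 19.50
```

View pics/wN.png

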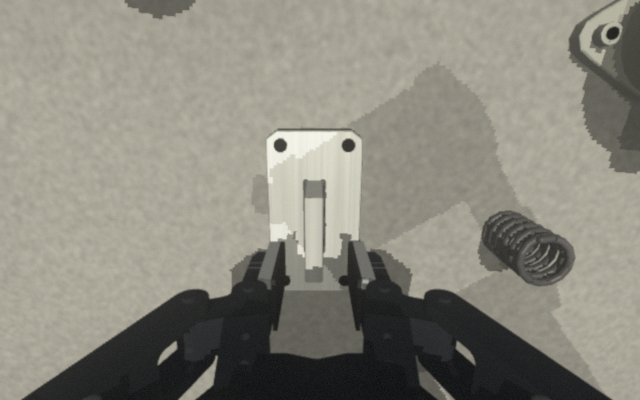

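The bar is at (314,230), with the jaws aligned to the plate's 5.1°. I descend and grip.

Call:
carry_out:
  motion: [0,0,0,0.018,0,-0.0013,0.03,0,0,0,0.018,0,0,0.03,0,0,0,0.012,0,0,0.03,0,0,0,0.004,0,0,0.03,0,0,0,0,0,0,0.03,0,0,0,0,0,0,0.005,0,0,0,0,0,0,0.005,0,0,0,0,0,0,0.005]
  force: 60

```text
clock: 20.17
position: [493.1, 419.4, 24.5]
ee_rot: [2.024, 1.568, 0.544]
contact_force: [-0.9, -0.5, 2.7]
opening: 9.3
```

Call:
carry_out:
  motion: [0,0,0,0,0,0,0.005,0,0,0,0,0,0,0.005]

```text
clock: 20.33
position: [493.1, 419.4, 24.4]
ee_rot: [2.036, 1.568, 0.556]
contact_force: [-0.1, -1.1, 6.3]
opening: 8.9
```

```bash
cat > held.py <<'E'
import sys
from h import *
from station import *
n=sys.argv[1]; hx=float(sys.argv[2]) if len(sys.argv)>2 else 16.6
c=camera("wrist");o=get_obs();cv2.imwrite(f"pics/{n}.png",c["image"]);np.savez(n+".npz",**c)
R,p=tool(o);W=cloud(c);t=(W-p)@R
m=(np.isfinite(t[...,0])&(abs(t[...,2])<65)&(t[...,0]>hx-4)&(t[...,0]<hx+4)&(t[...,1]>8)&(t[...,1]<75)).astype(np.uint8)*255
m=cv2.morphologyEx(m,cv2.MORPH_OPEN,np.ones((3,3),np.uint8))
q=t[m>0];print("plate top below TCP",np.median(q[:,0])-1.57,"ymax",np.percentile(q[:,1],[98,99.8])-1.2,"z range",np.percentile(q[:,2],[.3,99.7])-.9)
# edges: line z(y) left/right
ys=np.arange(14,40,2);L=[];Rr=[]
for y in ys:
    s=q[abs(q[:,1]-y)<1][:,2]
    L.append(s.min()-.9 if len(s) else np.nan);Rr.append(s.max()-.9 if len(s) else np.nan)
print("L",np.round(L,1),"R",np.round(Rr,1))
go(o,p)
E
python3 held.py wO
```

```text
plate top below TCP 14.523255277044111 ymax [55.15167135 55.94246137] z range [-29.64350797  29.67012329]
L [-30.  -29.8 -29.9 -29.6 -30.1 -30.  -29.8 -29.6 -29.6 -29.9 -29.9 -29.8
 -29.7] R [30.  29.7 29.7 30.2 30.1 29.8 29.7 29.9 30.  29.9 29.6 29.6 30. ]
now [493.1 419.4  24.4] phi -84.82 tilt(xdown) [ 0.0021  0.0012 -1.    ] shift mm [0. 0. 0.] q6 2.13 F [-0.2 -1.3  4.6] op 9.2 t 20.38
```

View pics/wO.png

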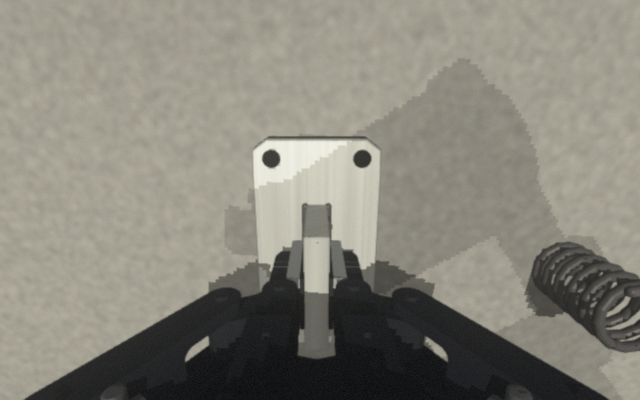

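The rectangular cover is held square and centred: edges ±29.8, end at 55.7. I lift, turn and carry it to the rectangular casting.

Call:
carry_out:
  motion: [0,0,0,-0.005,0,0,0.005,0,0,0,-0.015,0,0,0.005,-6.8,0,0,-0.025,0,0,0.005,-6.8,0,0,-0.03,0,0,0.005,-6.8,0,0,-0.03,0,0,0.005,-6.8,0,0,-0.03,0,0,0.005,-6.8,0,0,-0.02,0,0,0.005,-6.8,0,0,0,0,0,0.005]

```text
clock: 21.05
position: [493.6, 420.1, 184.0]
ee_rot: [1.422, 1.562, 0.66]
contact_force: [-0.2, -0.8, -1.9]
opening: 8.9
```

Call:
carry_out:
  motion: [-6.8,0,0,0,0,0,0.005,-6.8,0,0,0,0,0,0.005,-6.8,0,0,0,0,0,0.005,-6.8,0,0,0,0,0,0.005,-6.8,0,0,0,0,0,0.005,-6.6,0,0,0,0,0,0.005,0,0,0,0,-0.02,0.004,0.005,0,0,0,0,-0.035,0.007,0.005]

```text
clock: 21.72
position: [498.7, 365.1, 176.6]
ee_rot: [-3.11, 1.569, 3.118]
contact_force: [1.4, 0.2, -2.3]
opening: 9.2
```

Call:
carry_out:
  motion: [0,0,0,0,-0.038,0.0077,0.005,0,0,0,0,-0.038,0.0077,0.005,0,0,0,0,-0.038,0.0077,0.005,0,0,0,0,-0.038,0.0077,0.005,0,0,0,0,-0.038,0.0077,0.005,0,0,0,0,-0.038,0.0077,0.005,0,0,0,0,-0.038,0.0077,0.005,0,0,0,0,-0.038,0.0077,0.005]

```text
clock: 22.38
position: [542.9, 54.6, 177.5]
ee_rot: [-3.136, 1.57, 3.088]
contact_force: [1.1, 0.7, -2.7]
opening: 9.4
```

```bash
python3 held.py wP; python3 - <<'E'
from h import *
from station import *
o=get_obs();go(o,(596,-300,180),86.6-90)
E
```

```text
plate top below TCP 14.398009308447564 ymax [60.78226676 61.59340967] z range [-31.35824119  28.14183629]
L [-31.2 -31.1 -31.7 -31.5 -31.5 -31.3 -31.  -31.6 -31.6 -31.4 -31.1 -31.7
 -31.7] R [28.1 28.1 28.6 28.3 28.2 28.  28.4 28.3 28.3 28.  28.5 28.4 28.2]
now [543.8  47.9 177.4] phi -3.72 tilt(xdown) [-7.0e-04 -4.3e-03 -1.0e+00] shift mm [0. 0. 0.] q6 0.09 F [ 0.8 -7.5 -2.6] op 9.3 t 22.43
now [543.8  47.9 177.4] phi -3.72 tilt(xdown) [-7.0e-04 -4.3e-03 -1.0e+00] shift mm [  -1.1 -343.8   74.7] turn_x -0.32 (target phi -3.4) after-turn shift [-2.6 -344.2 72.7] q6 0.09 F [ 0.8 -7.5 -2.6] op 9.3 t 22.43
```

Call:
carry_out:
  motion: [0,0,0,0,-0.038,0.0077,0.005,0,0,0,0,-0.038,0.0077,0.005,0,0,0,0,-0.038,0.0077,0.005,0,0,0,0,-0.038,0.0077,0.005,0,0,0,0,-0.038,0.0077,0.005,0,0,0,0,-0.038,0.0077,0.005,0,0,0,0,-0.038,0.0077,0.005,0,0,0,0,-0.03,0.0077,0.005]

```text
clock: 23.1
position: [586.7, -245.4, 177.1]
ee_rot: [3.008, 1.569, 2.947]
contact_force: [0.8, 0.1, -2.4]
opening: 8.9
```

Call:
carry_out:
  motion: [-0.3,0,0,0,-0.025,0.005,0.005,0,0,0,0,-0.01,0,0.005,0,0,0,0,0,0,0.005,0,0,0,0,0,0,0.005,0,0,0,0,0,0,0.005,0,0,0,0,0,0,0.005]

```text
clock: 23.6
position: [590.5, -276.4, 178.1]
ee_rot: [1.208, 1.571, 1.155]
contact_force: [1.0, 0.7, -1.6]
opening: 9.4
```

```bash
python3 held.py wQ; python3 - <<'E'
from h import *
from station import *
o=get_obs();c=np.load("wQ.npz");print(np.round(o["qvel"],3))
r=comps(c,45,53,48.4,near=(591,-208),rad=75)
for x in r: print(fix(o,x["rect"]),[fix(o,h) for h in x["holes"]])
go(o,(591,-208.2,120),86.6-90)
E
```

```text
plate top below TCP 14.715755775791003 ymax [54.27285259 55.10411187] z range [-29.88205931  29.50609575]
L [-30.1 -30.1 -29.9 -29.7 -30.3 -30.1 -29.9 -29.7 -30.2 -30.3 -30.  -29.8
 -30.2] R [29.6 29.6 29.4 30.  29.7 29.7 29.5 29.8 29.9 29.8 29.5 29.4 30. ]
now [ 590.6 -276.5  178.2] phi -3.01 tilt(xdown) [ 2.e-04  1.e-04 -1.e+00] shift mm [0. 0. 0.] q6 -0.44 F [ 0.3 -0.5 -3.3] op 9.3 t 23.65
[-0.004  0.    -0.004 -0.004 -0.002 -0.001]
{'rect': [593.5, -191.4, 78.4, 60.0, 86.6], 'cen': [593.7, -186.5], 'A': 3156, 'zmed': 48.5, 'uv': [314.0, 82.0], 'holes': []}
[ 592.5 -192.6] []
now [ 590.6 -276.5  178.2] phi -3.01 tilt(xdown) [ 2.e-04  1.e-04 -1.e+00] shift mm [58.2 68.2 -3.2] turn_x 0.39 (target phi -3.4) after-turn shift [58.2 68.2 -3.6] q6 -0.44 F [ 0.3 -0.5 -3.3] op 9.3 t 23.65
```

View pics/wQ.png

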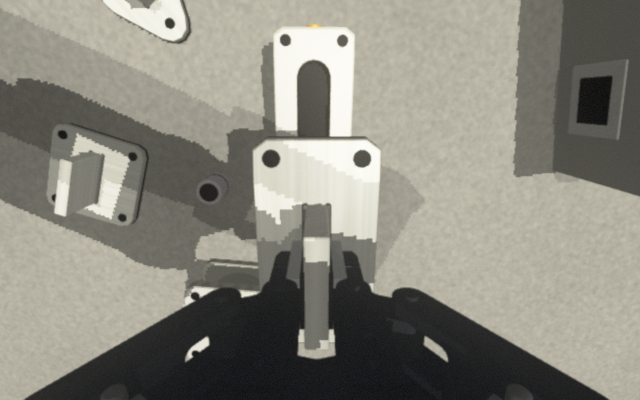

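The upper part of the rectangular casting is visible above the held cover, with its far edge at row 28. Its far end puts the centre at (591.4,−209.1), against (590.8,−208.2) from view A. I approach between the two.

Call:
carry_out:
  motion: [0.4,0,0,0,0.02,-0.001,0.005,0,0,0,0.01,0.025,-0.0012,0.005,0,0,0,0.02,0.0232,-0.001,0.005,0,0,0,0.025,0,0,0.005,0,0,0,0.025,0,0,0.005,0,0,0,0.013,0,0,0.005,0,0,0,0,0,0,0.005,0,0,0,0,0,0,0.005]

```text
clock: 24.32
position: [591.1, -209.5, 85.2]
ee_rot: [2.892, 1.57, 2.831]
contact_force: [0.1, -0.5, -2.5]
opening: 9.2
```

Call:
carry_out:
  motion: [0,0,0,0,0,0,0.005,0,0,0,0,0,0,0.005]

```text
clock: 24.48
position: [592.2, -210.3, 87.3]
ee_rot: [-0.346, 1.567, -0.408]
contact_force: [0.7, 0.7, -2.1]
opening: 9.1
```

```bash
python3 held.py wR; python3 - <<'E'
from h import *
from station import *
o=get_obs();go(o,(591.4,-208.2,75.5),86.6-90)
E
```

```text
plate top below TCP 14.328941091103179 ymax [54.10916911 54.96652322] z range [-29.70408408  29.66562786]
L [-29.9 -29.8 -29.7 -30.  -30.  -30.1 -29.7 -29.7 -30.1 -29.8 -29.7 -29.8
 -30.1] R [29.8 29.7 29.6 30.1 30.  29.8 29.7 30.2 30.  29.8 29.7 30.  30.1]
now [ 592.  -210.3   87. ] phi -3.53 tilt(xdown) [ 0.0031 -0.0014 -1.    ] shift mm [0. 0. 0.] q6 -0.34 F [ 0.8 -0.2 -2.5] op 9.3 t 24.53
now [ 592.  -210.3   87. ] phi -3.53 tilt(xdown) [ 0.0031 -0.0014 -1.    ] shift mm [11.5  2.1 -0.8] turn_x -0.13 (target phi -3.4) after-turn shift [11.5 2.1 -0.7] q6 -0.34 F [ 0.8 -0.2 -2.5] op 9.3 t 24.53
```

View pics/wR.png

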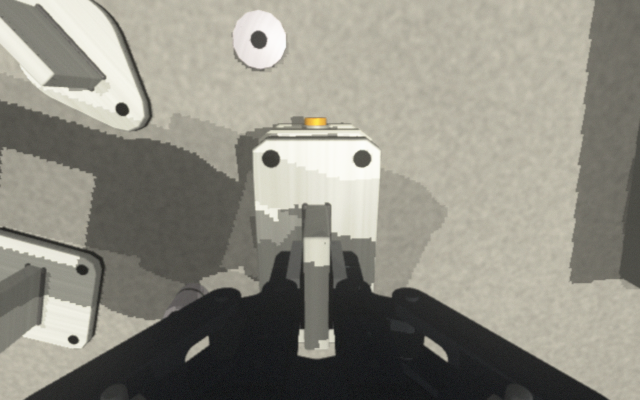

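Call:
carry_out:
  motion: [-0.1,0,0,0.005,0.0021,-0.0009,0.005,0,0,0,0.004,0,0,0.005,0,0,0,0.001,0,0,0.005,0,0,0,0,0,0,0.005,0,0,0,0,0,0,0.005,0,0,0,0,0,0,0.005,0,0,0,0,0,0,0.005]

```text
clock: 25.12
position: [590.3, -207.6, 74.8]
ee_rot: [-2.892, 1.571, -2.951]
contact_force: [-0.3, 0.0, -2.9]
opening: 9.5
```

```bash
python3 held.py wS; python3 - <<'E'
from h import *
from station import *
o=get_obs();go(o,(591.3,-208,74.6),86.6-90)
s=camera("scene");cv2.imwrite("pics/scS.png",cv2.resize(s["image"][200:300,180:300],None,fx=6,fy=6,interpolation=cv2.INTER_CUBIC)[:600,:720])
E
```

```text
plate top below TCP 14.662489885426993 ymax [54.13649239 54.94947985] z range [-29.89459614  29.53103569]
L [-30.  -29.8 -29.8 -30.2 -30.2 -30.  -29.9 -29.8 -30.4 -30.2 -29.9 -29.7
 -30.2] R [29.6 29.5 29.4 29.7 29.7 29.6 29.3 29.7 29.8 29.6 29.5 29.4 29.9]
now [ 590.4 -207.6   74.9] phi -3.42 tilt(xdown) [-0.e+00 -1.e-04 -1.e+00] shift mm [0. 0. 0.] q6 -0.34 F [ 0.4  0.2 -2.4] op 9.2 t 25.17
now [ 590.4 -207.6   74.9] phi -3.42 tilt(xdown) [-0.e+00 -1.e-04 -1.e+00] shift mm [ 0.3 -0.3  0.9] turn_x -0.02 (target phi -3.4) after-turn shift [0.3 -0.3 0.9] q6 -0.34 F [ 0.4  0.2 -2.4] op 9.2 t 25.17
```

View pics/scS.png

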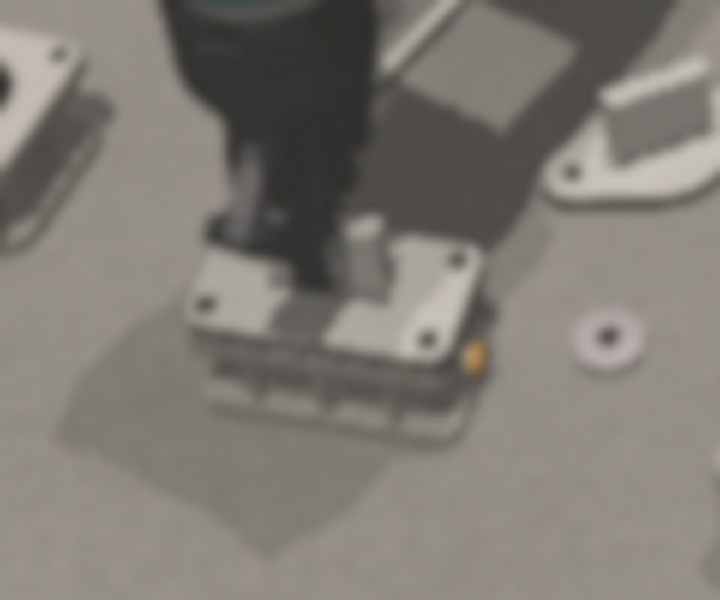

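The cover lines up with the casting. One small correction, then it touches down.

Call:
carry_out:
  motion: [0,0,0,0,-0.0003,0.0008,0.005,0,0,0,0,0,0,0.005,0,0,0,0.0005,0,0,0.005,0,0,0,0.0005,0,0,0.005,0,0,0,0,0,0,0.005,0,0,0,0,0,0,0.005,0,0,0,0,0,0,0.005]

```text
clock: 25.8
position: [591.3, -208.1, 74.4]
ee_rot: [-0.52, 1.57, -0.58]
contact_force: [-1.6, -0.9, 2.1]
opening: 9.0
```

Call:
carry_out:
  motion: [0,0,0,0,0,0,0.013,0,0,0,0,0,0,0.02,0,0,0,0,0,0,0.03,0,0,0,0,0,0,0.03,0,0,0,-0.02,0,0,0.03,0,0,0,-0.035,0,0,0.03,0,0,0,-0.035,-0.02,-0.02,0.03,0,0,0,-0.015,-0.03,-0.03,0.03]

```text
clock: 26.47
position: [544.4, -250.7, 180.2]
ee_rot: [-0.352, 1.563, -0.407]
contact_force: [1.2, -1.2, 0.9]
opening: 30.2
```

Call:
carry_out:
  motion: [0,0,0,0,-0.02,-0.03,0.03,0,0,0,0,0,-0.02,0.03,0,0,0,0,0,0,0.03,0,0,0,0,0,0,0.03,0,0,0,0,0,0,0.03]

```text
clock: 26.88
position: [491.6, -268.3, 175.3]
ee_rot: [-0.242, 1.57, -0.301]
contact_force: [0.2, -0.7, 0.4]
opening: 30.2
```

```bash
python3 - <<'E'
from h import *
from station import *
c=camera("wrist");o=get_obs();cv2.imwrite("pics/wT.png",c["image"])
print("cover");r=comps(c,55,63,58.4,near=(591,-208),rad=75);print(fix(o,r[0]["rect"]))
W=cloud(c);m=(np.hypot(W[...,0]-591,W[...,1]+208)<60)&(W[...,2]>55)&(W[...,2]<63)
A=np.c_[W[m][:,:2]-[591,-208],np.ones(m.sum())];print("plane",np.linalg.lstsq(A,W[m][:,2],rcond=None)[0]+[0,0,1.57])
print("flange remaining visible:");comps(c,45,53,48.4,near=(591,-208),rad=75,amin=15)
print("csq bar");r=comps(c,42,54,48.4,near=(380,-263),amin=60,rad=45);r and print(fix(o,r[0]["rect"]))
go(o,(379.3,-262.7,75),68-90)
E
```

```text
cover
{'rect': [591.2, -207.9, 111.0, 60.4, 86.6], 'cen': [591.3, -207.8], 'A': 6518, 'zmed': 58.2, 'uv': [446.0, 102.0], 'holes': [array([ 602.4, -209.4,   59.4,   30.1,   86.6])]}
[ 590.2 -209. ]
plane [7.63266000e-05 6.63898668e-04 5.97859893e+01]
flange remaining visible:
csq bar
{'rect': [380.9, -262.0, 51.6, 11.6, 68.4], 'cen': [380.8, -262.1], 'A': 534, 'zmed': 48.3, 'uv': [182.0, 191.0], 'holes': []}
[ 379.9 -263.1]
now [ 491.8 -268.1  175.2] phi -3.37 tilt(xdown) [ 4.e-04 -1.e-04 -1.e+00] shift mm [ 100.1   -1.2 -112.7] turn_x 18.63 (target phi -22.0) after-turn shift [100.2 -37.1 -106.4] q6 -0.51 F [0.6 0.7 0.1] op 29.7 t 26.93
```

View pics/wT.png

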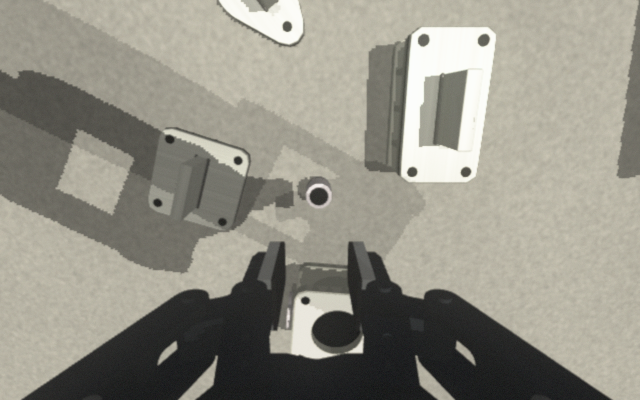

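The rectangular cover is flat (59.8) and within 1 mm. Now the square cover at (200,180), bar at 68.4°.

Call:
carry_out:
  motion: [6.1,0,0,0,0,0,0.03,6.1,0,0,0,0,0,0.03,6,0,0,0,0,0,0.03,0,0,0,0.015,-0.009,-0.026,0.03,0,0,0,0.02,-0.009,-0.027,0.03,0,0,0,0.02,-0.009,-0.027,0.03,0,0,0,0.02,-0.0095,-0.026,0.03,0,0,0,0.025,0,0,0.03]

```text
clock: 27.6
position: [377.0, -262.9, 74.6]
ee_rot: [-2.203, 1.57, -2.58]
contact_force: [-0.7, 0.2, 0.1]
opening: 29.9
```

Call:
carry_out:
  motion: [0,0,0,0,0,0,0.03,0,0,0,0,0,0,0.03,0,0,0,0,0,0,0.03,0,0,0,0,0,0,0.03]

```text
clock: 27.93
position: [380.8, -263.9, 77.0]
ee_rot: [-0.297, 1.568, -0.673]
contact_force: [0.6, 0.1, 0.8]
opening: 30.0
```

```bash
python3 bar.py wU 380 -263 68
```

```text
[-0.004 -0.001  0.012  0.001 -0.005 -0.002]
{'rect': [379.9, -261.9, 50.8, 9.9, 68.7], 'cen': [380.0, -262.1], 'A': 479, 'zmed': 48.2, 'uv': [312.0, 237.0], 'holes': []}
bar [ 378.6 -262.7]
{'rect': [379.6, -262.5, 83.8, 83.3, -21.6], 'cen': [382.1, -256.9], 'A': 5181, 'zmed': 8.3, 'uv': [312.0, 212.0], 'holes': []}
plate [ 378.3 -263.3]
now [ 380.5 -263.8   76.8] phi -21.56 tilt(xdown) [ 0.0022 -0.0018 -1.    ] shift mm [51.8  0.4 -2.4] turn_x -0.26 (target phi -21.3) after-turn shift [51.8 0.3 -2.2] q6 -0.31 F [-0.4 -0.4 -0. ] op 30.1 t 27.98
```

View pics/wU.png

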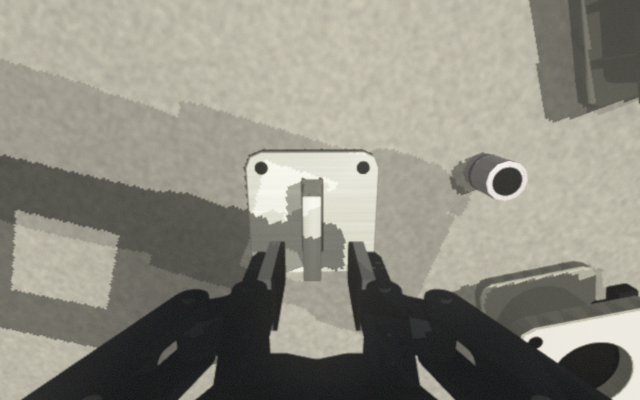

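The bar at (312,230) is aligned. A 2.2 mm sideways correction, then I descend and grip.

Call:
carry_out:
  motion: [0,0,0,0.018,0.0003,-0.0022,0.03,0,0,0,0.018,0,0,0.03,0,0,0,0.012,0,0,0.03,0,0,0,0.004,0,0,0.03,0,0,0,0,0,0,0.03,0,0,0,0,0,0,0.005,0,0,0,0,0,0,0.005,0,0,0,0,0,0,0.005]

```text
clock: 28.65
position: [378.0, -262.8, 24.6]
ee_rot: [-0.281, 1.568, -0.658]
contact_force: [1.1, -0.1, 3.5]
opening: 9.0
```

Call:
carry_out:
  motion: [0,0,0,0,0,0,0.005,0,0,0,0,0,0,0.005]

```text
clock: 28.82
position: [378.1, -262.8, 24.6]
ee_rot: [-0.257, 1.568, -0.635]
contact_force: [1.4, -0.2, 6.7]
opening: 9.3
```

```bash
python3 held.py wV;python3 - <<'E'
from h import *
from station import *
o=get_obs();go(o,(515,-490,180),-8.5);go(o,(502,-402,180),-8.5)
E
```

```text
plate top below TCP 14.657531800123671 ymax [41.01762705 41.27736844] z range [-41.71090342  41.3980167 ]
L [-41.8 -42.2 -42.  -41.9 -42.1 -41.9 -41.8 -42.2 -42.2 -41.8 -41.5 -40.5
 -40.1] R [41.8 41.4 42.1 41.8 41.8 41.8 41.8 41.8 41.9 41.9 41.4 40.5 39.5]
now [ 378.1 -262.8   24.6] phi -21.61 tilt(xdown) [ 0.0024 -0.0017 -1.    ] shift mm [0. 0. 0.] q6 -0.31 F [1.7 0.3 5.4] op 8.8 t 28.87
now [ 378.1 -262.8   24.6] phi -21.61 tilt(xdown) [ 0.0024 -0.0017 -1.    ] shift mm [-154.7 -160.9  211.4] turn_x -13.11 (target phi -8.5) after-turn shift [-155.4 -204.4 169.0] q6 -0.31 F [1.7 0.3 5.4] op 8.8 t 28.87
now [ 378.1 -262.8   24.6] phi -21.61 tilt(xdown) [ 0.0024 -0.0017 -1.    ] shift mm [-154.9  -83.9  166.9] turn_x -13.11 (target phi -8.5) after-turn shift [-155.4 -119.3 143.1] q6 -0.31 F [1.7 0.3 5.4] op 8.8 t 28.87
```

Held square (±41.8). I lift, turn 13° and stop beside the square casting to look.

Call:
carry_out:
  motion: [0,0,0,-0.005,0,0,0.005,0,0,0,-0.015,0,0,0.005,0,0,0,-0.03,0,0,0.005,-6.6,0,0,-0.035,0,0,0.005,-6.5,0,0,-0.035,0,0,0.005,0,0,0,-0.025,-0.02,0.003,0.005,0,0,0,-0.01,-0.035,0.004,0.005,0,0,0,0,-0.035,0.004,0.005]

```text
clock: 29.53
position: [375.5, -354.3, 182.1]
ee_rot: [-0.697, 1.565, -0.843]
contact_force: [0.7, -0.4, -3.2]
opening: 9.3
```

Call:
carry_out:
  motion: [0,0,0,0,-0.02,0.002,0.005,0,0,0,0,-0.009,0,0.005,0,0,0,0,0,0,0.005,0,0,0,0,0,0,0.005,0,0,0,0,0,0,0.005,0,0,0,0,0,0,0.005]

```text
clock: 30.03
position: [372.6, -380.6, 178.2]
ee_rot: [1.981, 1.57, 1.834]
contact_force: [0.5, 0.3, -2.3]
opening: 8.6
```

```bash
python3 held.py wW;python3 - <<'E'
from h import *
from station import *
o=get_obs();c=np.load("wW.npz");print(np.round(o["qvel"],3))
r=comps(c,50,59,54.4,near=(502,-402),rad=75)
for x in r: print(fix(o,x["rect"]),[fix(o,h) for h in x["holes"]])
go(o,(502.2,-402,90),r[0]["rect"][4])
E
```

```text
plate top below TCP 14.830555622182239 ymax [41.04012862 41.29832745] z range [-41.6843677  41.3894348]
L [-41.8 -42.2 -42.1 -41.9 -41.7 -42.3 -42.  -41.7 -42.5 -42.  -41.8 -40.6
 -40. ] R [41.4 41.6 41.9 41.7 41.5 41.8 41.6 41.6 41.9 41.7 41.1 40.8 39.7]
now [ 372.7 -380.8  178.3] phi -8.44 tilt(xdown) [ 1.e-04  1.e-04 -1.e+00] shift mm [0. 0. 0.] q6 -0.72 F [-0.1 -0.3 -2.9] op 9.4 t 30.08
[-0.     0.001 -0.005 -0.001 -0.001 -0.001]
{'rect': [502.6, -402.8, 85.2, 83.8, -8.4], 'cen': [502.6, -402.8], 'A': 6924, 'zmed': 54.2, 'uv': [477.0, 193.0], 'holes': [array([ 502.2, -402.3,   48.1,   46. ,   44. ])]}
[ 501.5 -403.9] [array([ 501.1, -403.4])]
now [ 372.7 -380.8  178.3] phi -8.44 tilt(xdown) [ 1.e-04  1.e-04 -1.e+00] shift mm [ 88.3  -2.  131.2] turn_x -0.04 (target phi -8.4) after-turn shift [88.3 -2.1 131.2] q6 -0.72 F [-0.1 -0.3 -2.9] op 9.4 t 30.08
```

View pics/wW.png

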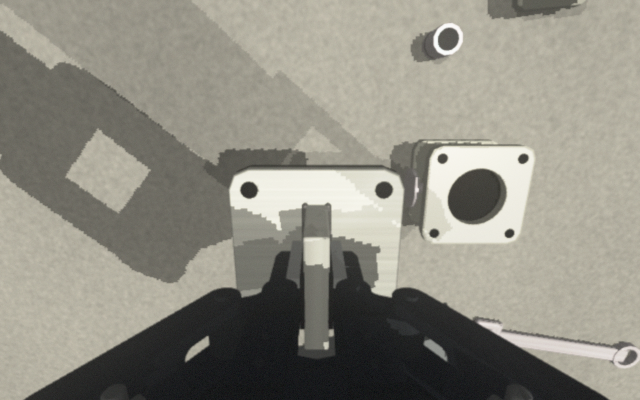

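The two looks at the square casting differ by 1.6 mm. Both were off to the side, where the wrist view reads about 1% short, judging by the rectangular cover I just placed. Corrected, both give about (502.5,−403.4), so I go there.

Call:
carry_out:
  motion: [0,0,0,0,-0.001,0.03,0.005,0,0,0,0,-0.001,0.035,0.005,0,0,0,0,-0.001,0.035,0.005,0,0,0,0.015,0,0.025,0.005,0,0,0,0.025,0,0.0067,0.005,0,0,0,0.03,0,0,0.005,0,0,0,0.018,0,0,0.005,0,0,0,0.004,0,0,0.005]

```text
clock: 30.75
position: [500.9, -401.9, 81.1]
ee_rot: [2.556, 1.563, 2.408]
contact_force: [-0.6, 0.6, -2.8]
opening: 9.3
```

Call:
carry_out:
  motion: [0,0,0,0,0,0,0.005,0,0,0,0,0,0,0.005,0,0,0,0,0,0,0.005,0,0,0,0,0,0,0.005,0,0,0,0,0,0,0.005]

```text
clock: 31.17
position: [502.6, -404.8, 87.9]
ee_rot: [-0.601, 1.568, -0.75]
contact_force: [0.1, -0.0, -3.1]
opening: 9.5
```

```bash
python3 held.py wX;python3 - <<'E'
from h import *
from station import *
o=get_obs();go(o,(502.5,-403.1,80.7),-8.4)
s=camera("scene");cv2.imwrite("pics/scX.png",cv2.resize(s["image"][165:265,110:230],None,fx=6,fy=6,interpolation=cv2.INTER_CUBIC))
s=camera("side");cv2.imwrite("pics/siX.png",cv2.resize(s["image"][80:180,320:440],None,fx=6,fy=6,interpolation=cv2.INTER_CUBIC))
E
```

```text
plate top below TCP 14.307569914514861 ymax [40.80407249 41.05321911] z range [-41.51649629  41.53607043]
L [-41.8 -41.7 -41.8 -41.6 -42.  -41.9 -41.8 -42.  -42.1 -41.9 -41.4 -40.6
 -39.5] R [41.8 42.1 42.  41.8 41.6 42.1 41.9 41.8 42.1 41.8 41.2 40.6 39.5]
now [ 502.5 -404.7   87.5] phi -8.52 tilt(xdown) [ 0.0015 -0.0014 -1.    ] shift mm [0. 0. 0.] q6 -0.59 F [ 0.2 -0.5 -2.8] op 9.0 t 31.22
now [ 502.5 -404.7   87.5] phi -8.52 tilt(xdown) [ 0.0015 -0.0014 -1.    ] shift mm [ 6.8  1.5 -0.2] turn_x -0.12 (target phi -8.4) after-turn shift [6.8 1.5 -0.2] q6 -0.59 F [ 0.2 -0.5 -2.8] op 9.0 t 31.22
```

View pics/scX.png

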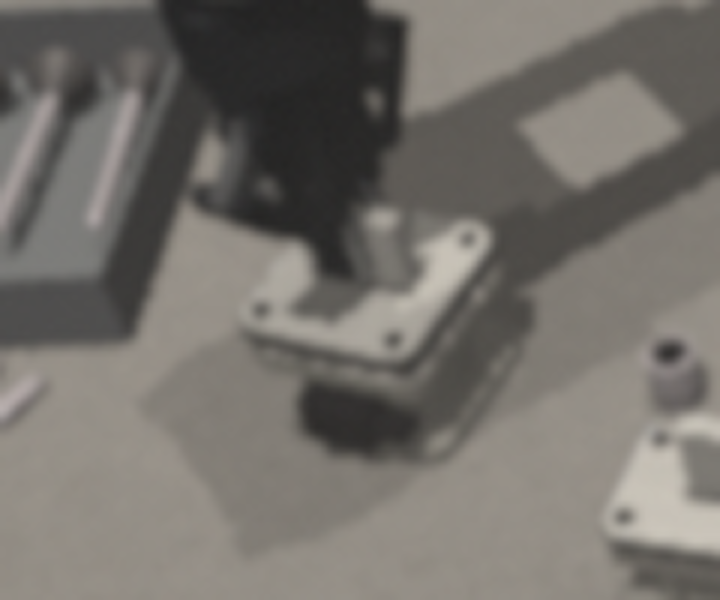

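View pics/siX.png

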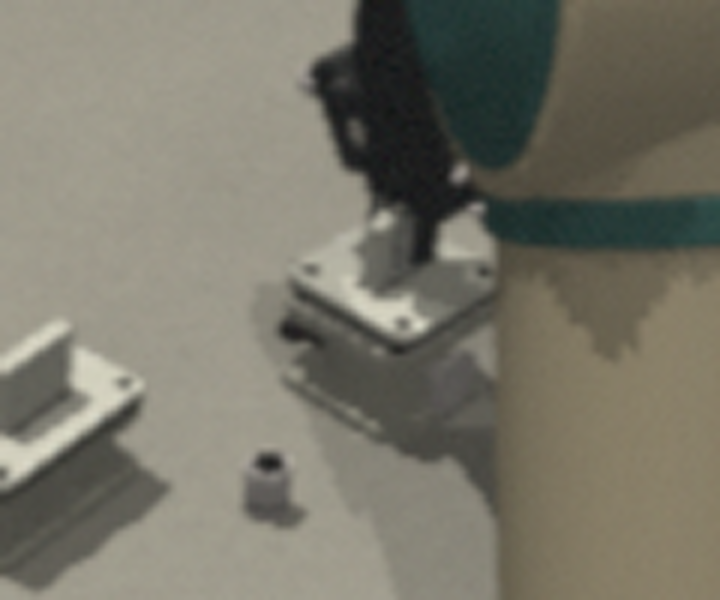

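View pics/wX.png

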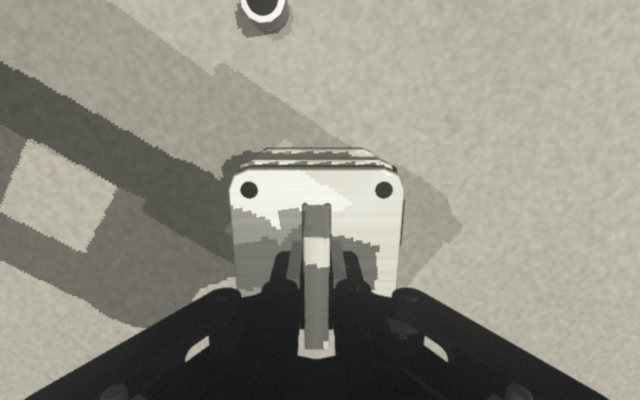

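```bash
python3 - <<'E'
from h import *
from station import *
c=np.load("wX.npz");o=get_obs();R,p=tool(o);W=cloud(c);t=(W-p)@R-[1.57,1.2,.9]
m=(abs(W[...,2]-54.4)<1.5)&(abs(t[...,2])<60)&(t[...,1]>30)&(t[...,1]<60)
q=t[m];print(len(q),"ymax",np.percentile(q[:,1],[50,95,99.5]));f=q
for z in range(-42,43,6):
  s=f[abs(f[:,2]-z)<3]; print(z,len(s),np.round(s[:,1].max(),1) if len(s) else None,end="; ")
print("z",q[:,2].min(),q[:,2].max())
E
```

```text
822 ymax [40.67383011 42.08868582 42.25302159]
-42 4 38.0; -36 48 41.1; -30 64 42.2; -24 69 42.2; -18 62 42.3; -12 66 42.2; -6 71 42.2; 0 62 42.3; 6 67 42.2; 12 66 42.2; 18 65 42.2; 24 69 42.3; 30 62 42.2; 36 44 41.5; 42 3 38.9; z -39.5998828031732 39.59868850261322
```

Direct comparison in the wrist view: the casting's far edge is at y 42.3, the cover's at 41.2, and both are symmetric sideways. So I shift +1.1 mm and lower.

Call:
carry_out:
  motion: [0,0,0,0.003,0.0011,0,0.005,0,0,0,0.002,0,0,0.005,0,0,0,0.001,0,0,0.005,0,0,0,0,0,0,0.005,0,0,0,0,0,0,0.005,0,0,0,0,0,0,0.005,0,0,0,0,0,0,0.005]

```text
clock: 31.9
position: [502.5, -403.1, 80.6]
ee_rot: [-0.159, 1.57, -0.307]
contact_force: [-1.6, 3.5, 3.5]
opening: 9.2
```

```bash
cat > rel.py <<'E'
import sys
from h import *
from station import *
n,h=sys.argv[1],float(sys.argv[2])  # flange height
y0,y1=map(float,sys.argv[3:5])
c=camera("wrist");o=get_obs();np.savez(n+".npz",**c);cv2.imwrite(f"pics/{n}.png",c["image"]);R,p=tool(o);W=cloud(c);t=(W-p)@R-[1.57,1.2,.9]
for nm,m in(("casting",abs(W[...,2]-(h-1.57))<1.5),("cover",abs(t[...,0]-14.7)<2)):
  m=m&(abs(t[...,2])<62)&(t[...,1]>y0)&(t[...,1]<y1);q=t[m]
  if len(q)<20: print(nm,"few");continue
  print(nm,len(q),"z",np.round([q[:,2].min(),q[:,2].max()],1),"ymax by z:",[(z,round(float(s.max()),1)) for z in range(-36,37,12) for s in [q[abs(q[:,2]-z)<3][:,1]] if len(s)])
go(o,p)
E
python3 rel.py wY 56 30 60
```

```text
casting 55 z [-39.4  38.6] ymax by z: [(-36, 40.7), (-24, 41.0), (-12, 41.0), (0, 41.0), (12, 41.0), (24, 41.0), (36, 40.3)]
cover 3902 z [-41.9  41.7] ymax by z: [(-36, 40.6), (-24, 41.2), (-12, 41.2), (0, 41.3), (12, 41.1), (24, 41.3), (36, 40.3)]
now [ 502.5 -403.1   80.7] phi -8.51 tilt(xdown) [ 4.e-04 -1.e-04 -1.e+00] shift mm [0. 0. 0.] q6 -0.59 F [-1.1  3.8  3.9] op 9.2 t 31.95
```

Aligned to 0.3 mm and in contact. I release and go up to look.

Call:
carry_out:
  motion: [0,0,0,0,0,0,0.013,0,0,0,0,0,0,0.02,0,0,0,0,0,0,0.03,0,0,0,0,0,0,0.03,0,0,0,-0.02,0,0,0.03,0,0,0,-0.035,0,0,0.03,0,0,0,-0.035,-0.01,-0.02,0.03,0,0,0,-0.025,-0.03,-0.02,0.03]

```text
clock: 32.62
position: [459.5, -433.8, 197.7]
ee_rot: [-0.44, 1.567, -0.584]
contact_force: [0.3, -1.0, 0.5]
opening: 29.6
```

Call:
carry_out:
  motion: [0,0,0,0,-0.02,-0.01,0.03,0,0,0,0,-0.01,0,0.03,0,0,0,0,0,0,0.03,0,0,0,0,0,0,0.03,0,0,0,0,0,0,0.03]

```text
clock: 33.03
position: [444.4, -462.5, 192.4]
ee_rot: [2.279, 1.568, 2.131]
contact_force: [0.7, 0.7, 0.4]
opening: 30.1
```

```bash
python3 - <<'E'
from h import *
from station import *
c=camera("wrist");o=get_obs();cv2.imwrite("pics/wZ.png",c["image"])
print("cover");r=comps(c,61,69,64.4,near=(502,-403),rad=75);print(fix(o,r[0]["rect"]))
W=cloud(c);m=(np.hypot(W[...,0]-502,W[...,1]+403)<55)&(W[...,2]>60)&(W[...,2]<69)
A=np.c_[W[m][:,:2]-[502,-403],np.ones(m.sum())];print("plane",np.linalg.lstsq(A,W[m][:,2],rcond=None)[0]+[0,0,1.57])
print("flange remaining visible:");comps(c,51,58,54.4,near=(502,-403),rad=75,amin=15)
go(o,(450.1,-101.3,75),34.9)
# oval casting holes in B
b=np.load("wB.npz");q=ray(b,[(437,168),(519,151)],62.4);d=q[1]-q[0];print(q.round(1),np.degrees(np.arctan2(d[1],d[0])),np.hypot(*d[:2]))
E
```

```text
cover
{'rect': [503.0, -403.1, 83.5, 83.2, -8.4], 'cen': [503.0, -403.1], 'A': 6774, 'zmed': 64.3, 'uv': [379.0, 103.0], 'holes': [array([ 508.4, -404.4,   60.3,   21.7,   81.6])]}
[ 501.9 -404.2]
plane [-1.71169589e-03  1.03841826e-03  6.58486891e+01]
flange remaining visible:
now [ 444.5 -462.4  192.6] phi -8.43 tilt(xdown) [-0.0012  0.0018 -1.    ] shift mm [118.3 357.8 -47.2] turn_x -43.33 (target phi 34.9) after-turn shift [117.6 292.9 211.2] q6 -0.72 F [-0.5  0.2  0.1] op 30.1 t 33.08
[[603.7  44.7  62.4]
 [657.4 -25.2  62.4]] -52.47041785471501 88.13393844837057
```

View pics/wZ.png

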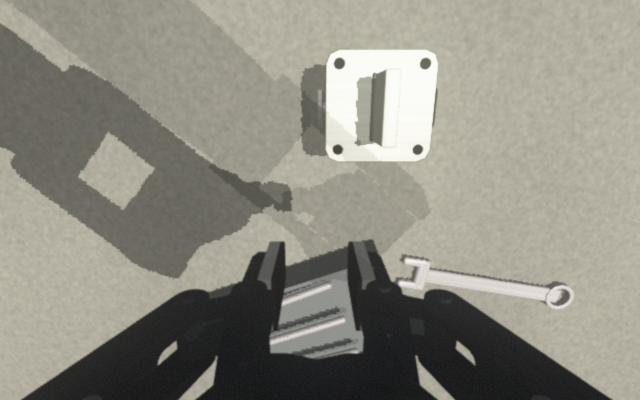

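The square cover is flat (65.8) and square. Last is the oval cover at about (450,−101), bar at −55°.

Call:
carry_out:
  motion: [-6.2,0,0,0,0,0,0.03,-6.2,0,0,0,0,0,0.03,-6.2,0,0,0,0,0,0.03,-6.2,0,0,0,0,0,0.03,-6.2,0,0,0,0,0,0.03,-6.2,0,0,0,0,0,0.03,-6.1,0,0,0,0,0,0.03,0,0,0,0,0.025,0.018,0.03]

```text
clock: 33.75
position: [443.9, -434.5, 191.9]
ee_rot: [2.292, 1.569, 2.903]
contact_force: [-0.4, -0.2, 0.8]
opening: 29.8
```

Call:
carry_out:
  motion: [0,0,0,0,0.03,0.0216,0.03,0,0,0,0,0.03,0.0216,0.03,0,0,0,0,0.03,0.0216,0.03,0,0,0,0,0.03,0.0216,0.03,0,0,0,0,0.03,0.0216,0.03,0,0,0,0,0.03,0.0216,0.03,0,0,0,0.01,0.03,0.0216,0.03,0,0,0,0.02,0.03,0.022,0.03]

```text
clock: 34.42
position: [450.5, -135.1, 166.0]
ee_rot: [-0.947, 1.566, -0.339]
contact_force: [1.1, 0.1, -0.4]
opening: 29.9
```

Call:
carry_out:
  motion: [0,0,0,0.025,0.02,0.015,0.03,0,0,0,0.03,0.008,0.005,0.03,0,0,0,0.03,0,0,0.03,0,0,0,0,0,0,0.03,0,0,0,0,0,0,0.03,0,0,0,0,0,0,0.03,0,0,0,0,0,0,0.03]

```text
clock: 35.0
position: [451.3, -103.6, 81.5]
ee_rot: [-0.928, 1.567, -0.321]
contact_force: [0.9, -0.2, 0.6]
opening: 30.2
```

```bash
python3 bar.py xA 450 -101 -55
```

```text
[-0.004  0.003  0.008 -0.001 -0.004 -0.001]
{'rect': [450.0, -98.6, 50.7, 9.8, -54.6], 'cen': [450.0, -98.4], 'A': 474, 'zmed': 48.2, 'uv': [319.0, 227.0], 'holes': []}
bar [ 449.9 -100.1]
{'rect': [450.3, -98.9, 107.6, 63.3, -78.3], 'cen': [450.2, -99.0], 'A': 4821, 'zmed': 8.2, 'uv': [319.0, 200.0], 'holes': [array([ 457.8, -109. ,   15.6,   72.4,   36.2])]}
plate [ 450.2 -100.4]
now [ 451.3 -103.6   81.3] phi 34.76 tilt(xdown) [ 0.0035 -0.0012 -1.    ] shift mm [56.3  3.9  0.8] turn_x -0.64 (target phi 35.4) after-turn shift [56.3 3.7 0.9] q6 -0.91 F [-0.5 -0.2  0.3] op 30.2 t 35.05
```

View pics/xA.png

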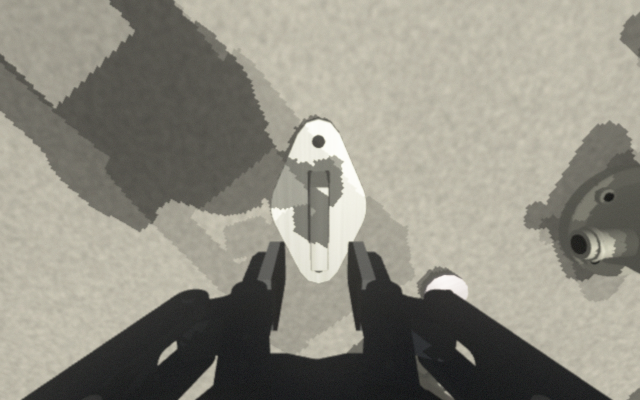

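The bar at (319,222) is aligned. A turn of −0.3°, y +3.7 and z +0.9, then I grip.

Call:
carry_out:
  motion: [-0.3,0,0,0.015,0.0037,0.0009,0.03,0,0,0,0.02,0,0,0.03,0,0,0,0.015,0,0,0.03,0,0,0,0.006,0,0,0.03,0,0,0,0,0,0,0.03,0,0,0,0,0,0,0.005,0,0,0,0,0,0,0.005,0,0,0,0,0,0,0.005]

```text
clock: 35.72
position: [449.8, -99.9, 24.8]
ee_rot: [-0.924, 1.568, -0.312]
contact_force: [-0.6, 0.4, 3.9]
opening: 9.2
```

Call:
carry_out:
  motion: [0,0,0,0,0,0,0.005,0,0,0,0,0,0,0.005]

```text
clock: 35.88
position: [449.8, -99.9, 24.8]
ee_rot: [-0.961, 1.568, -0.348]
contact_force: [0.2, 0.5, 6.4]
opening: 9.2
```

```bash
python3 held.py xB;python3 - <<'E'
from h import *
from station import *
o=get_obs();go(o,(685,-70,185),37.5)
E
```

```text
plate top below TCP 14.863688106421758 ymax [53.89100956 55.97549133] z range [-29.55992901  28.11373842]
L [-29.  -28.4 -27.4 -26.8 -25.8 -25.2 -24.2 -23.1 -22.1 -21.4 -20.4 -19.4
 -18.8] R [27.8 26.9 26.4 25.2 24.5 23.7 22.7 21.8 20.7 20.  19.1 18.1 17.2]
now [449.8 -99.9  24.8] phi 35.09 tilt(xdown) [ 0.0028 -0.0011 -1.    ] shift mm [0. 0. 0.] q6 -0.91 F [-0.1  0.6  6. ] op 9.3 t 35.93
now [449.8 -99.9  24.8] phi 35.09 tilt(xdown) [ 0.0028 -0.0011 -1.    ] shift mm [-159.6 -111.2  209.9] turn_x -2.41 (target phi 37.5) after-turn shift [-160.2 -119.5 204.8] q6 -0.91 F [-0.1  0.6  6. ] op 9.3 t 35.93
```

Call:
carry_out:
  motion: [0,0,0,-0.005,0,0,0.005,0,0,0,-0.015,0,0,0.005,0,0,0,-0.03,0,0,0.005,-2.4,0,0,-0.035,0,0,0.005,0,0,0,-0.035,-0.005,0.01,0.005,0,0,0,-0.03,-0.01,0.018,0.005,0,0,0,-0.01,-0.017,0.03,0.005,0,0,0,0,-0.02,0.034,0.005]

```text
clock: 36.6
position: [555.3, -85.0, 188.1]
ee_rot: [-0.906, 1.563, -0.252]
contact_force: [-0.3, -0.8, -1.2]
opening: 9.2
```

Call:
carry_out:
  motion: [0,0,0,0,-0.02,0.034,0.005,0,0,0,0,-0.02,0.034,0.005,0,0,0,0,-0.017,0.03,0.005,0,0,0,0,-0.01,0.015,0.005,0,0,0,0,0,0,0.005,0,0,0,0,0,0,0.005,0,0,0,0,0,0,0.005,0,0,0,0,0,0,0.005]

```text
clock: 37.27
position: [683.0, -69.4, 183.6]
ee_rot: [2.992, 1.571, -2.638]
contact_force: [-0.4, -0.1, -2.6]
opening: 9.3
```

```bash
python3 held.py xC;python3 - <<'E'
from h import *
from station import *
o=get_obs();c=np.load("xC.npz");print(np.round(o["qvel"],3))
r=comps(c,58,67,62.4,near=(630,10),rad=75)
for x in r: print(fix(o,x["rect"]),fix(o,x["cen"]),[fix(o,h) for h in x["holes"]])
go(o,(630,10,120),37.5)
E
```

```text
plate top below TCP 15.155910484791143 ymax [53.97548804 56.00542203] z range [-29.52537327  27.96080854]
L [-29.8 -28.6 -27.5 -27.1 -25.8 -25.2 -24.2 -23.2 -22.1 -21.5 -20.5 -19.5
 -18.8] R [28.2 27.1 26.3 25.4 24.4 23.8 22.7 21.7 20.5 20.1 19.1 18.1 17.5]
now [683.1 -69.4 183.8] phi 37.46 tilt(xdown) [ 3.e-04 -2.e-04 -1.e+00] shift mm [0. 0. 0.] q6 -0.81 F [-0.5 -0.5 -2.1] op 9.1 t 37.32
[-0.001 -0.003 -0.004  0.003 -0.     0.003]
{'rect': [631.2, 9.4, 93.9, 63.8, -75.5], 'cen': [631.9, 9.6], 'A': 4405, 'zmed': 62.5, 'uv': [327.0, 65.0], 'holes': [array([631. ,  10.3,  37.6,  38.2,  83.8])]}
[631.2   7.9] [631.9   8.1] [array([631. ,   8.8])]
now [683.1 -69.4 183.8] phi 37.46 tilt(xdown) [ 3.e-04 -2.e-04 -1.e+00] shift mm [63.8 95.4  6.2] turn_x -0.04 (target phi 37.5) after-turn shift [63.8 95.3 6.2] q6 -0.81 F [-0.5 -0.5 -2.1] op 9.1 t 37.32
```

View pics/xC.png

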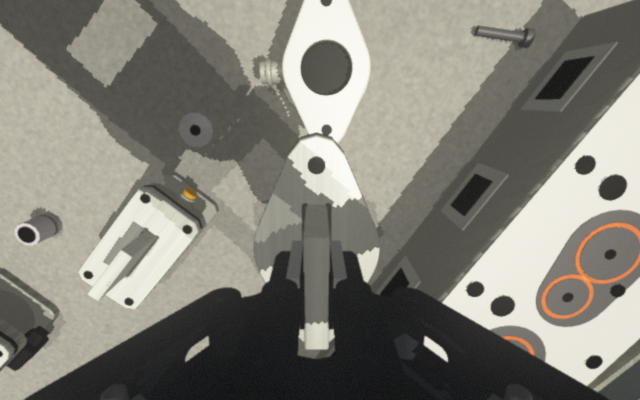

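```bash
cat > mid.py <<'E'
import sys
from h import *
from station import *
n,h,a,b=sys.argv[1],*map(float,sys.argv[2:5])
c=np.load(n+".npz");o=get_obs();R,p=tool(o);W=cloud(c);t=(W-p)@R-[1.57,1.2,.9]
def fit(m,ys,nm):
    r=[]
    for y in ys:
        s=t[m&(abs(t[...,1]-y)<1)][:,2]
        if len(s)>6:r.append((y,s.min(),s.max()))
    r=np.array(r);k=np.polyfit(r[:,0],(r[:,1]+r[:,2])/2,1);w=r[:,2]-r[:,1]
    print(nm,"mid z = %.2f + %.4f*y (%.2f deg)"%(k[1],k[0],np.degrees(np.arctan(k[0]))),"mids",np.round((r[:,1]+r[:,2])/2,1),"w",np.round(w,1),"ymax",round(t[m][:,1].max(),2))
    # widest y
mc=(abs(W[...,2]-(h-1.57))<1.5)&(abs(t[...,2])<50)&(t[...,1]>a)&(t[...,1]<b)
fit(mc,np.arange(a+2,b-2,4),"casting")
mv=(abs(t[...,0]-14.7)<2)&(abs(t[...,2])<50)&(t[...,1]>12)&(t[...,1]<75)
fit(mv,np.arange(14,54,4),"cover")
E
python3 mid.py xC 64 55 140
```

```text
casting mid z = 7.02 + -0.0071*y (-0.41 deg) mids [6.5 6.7 6.4 6.6 6.4 6.3 6.3 6.5 6.6 6.5 6.4 6.4 6.4 6.3 6.3 6.3 6.2 6.3
 6.2 5.8 5.8] w [36.6 40.  43.7 47.1 50.8 55.  57.7 60.9 62.5 63.4 63.2 61.3 59.9 56.4
 53.5 49.  45.7 42.9 38.4 34.7 31.9] ymax 137.9
cover mid z = -0.91 + 0.0039*y (0.22 deg) mids [-0.8 -0.9 -0.7 -0.8 -1.  -0.9 -0.5 -0.8 -0.7 -0.7] w [56.7 52.8 49.  45.8 42.2 38.8 34.9 31.3 28.3 23.5] ymax 56.62
```

```bash
cat > holes.py <<'E'
import sys
from h import *
from station import *
n,h=sys.argv[1],float(sys.argv[2])
c=np.load(n+".npz");o=get_obs();R,p=tool(o)
g=cv2.cvtColor(c["image"],cv2.COLOR_BGR2GRAY)
_,m=cv2.threshold(g,75,255,cv2.THRESH_BINARY_INV);m[235:]=0
cs,_=cv2.findContours(m,cv2.RETR_LIST,cv2.CHAIN_APPROX_NONE)
for q in cs:
    A=cv2.contourArea(q);(x,y),r=cv2.minEnclosingCircle(q)
    if 30<A<4000 and A>.6*np.pi*r*r and 250<x<390:
        u=q[:,0].mean(0)
        for nm,hh in(("casting",h-1.57),("cover",p[2]-14.7-1.57)):
            e=(ray(c,u,hh)[0]-p)@R-[1.57,1.2,.9];print(np.round(u,1),round(r,1),nm,"y %.1f z %.2f"%(e[1],e[2]))
E
python3 holes.py xC 64
```

```text
[315.7 165.6] 7.2 casting y 21.9 z -1.42
[315.7 165.6] 7.2 cover y 42.3 z -1.15
```

The cover and casting are nearly parallel. Relative shift is y +95, z +7. I move over and stop about 6 mm above.

Call:
carry_out:
  motion: [-0.3,0,0,0,0.02,0.0015,0.005,0,0,0,0,0.03,0.0025,0.005,0,0,0,0.01,0.03,0.0025,0.005,0,0,0,0.025,0.015,0.0007,0.005,0,0,0,0.03,0,0,0.005,0,0,0,0.018,0,0,0.005,0,0,0,0.004,0,0,0.005,0,0,0,0,0,0,0.005]

```text
clock: 37.98
position: [630.2, 10.2, 95.3]
ee_rot: [2.478, 1.568, 3.137]
contact_force: [0.6, 0.5, -2.8]
opening: 9.4
```

Call:
carry_out:
  motion: [0,0,0,0,0,0,0.005,0,0,0,0,0,0,0.005,0,0,0,0,0,0,0.005,0,0,0,0,0,0,0.005]

```text
clock: 38.32
position: [632.0, 10.2, 97.7]
ee_rot: [-0.732, 1.568, -0.073]
contact_force: [0.3, -0.3, -1.6]
opening: 9.3
```

```bash
python3 rel.py xD 64 20 75; python3 mid.py xD 64 25 75
python3 - <<'E'
from h import *
from station import *
i=cv2.imread("pics/xD.png");cv2.imwrite("pics/xDz.png",cv2.resize(i[90:290,216:416],None,fx=3,fy=3,interpolation=cv2.INTER_CUBIC))
s=camera("side");cv2.imwrite("pics/siD.png",cv2.resize(s["image"][120:220,210:330],None,fx=6,fy=6,interpolation=cv2.INTER_CUBIC))
E
```

```text
casting 277 z [-26.8   9.4] ymax by z: [(-24, 33.2), (-12, 55.0), (0, 57.7), (12, 51.1)]
cover 5151 z [-25.7  24.6] ymax by z: [(-24, 30.0), (-12, 52.8), (0, 56.4), (12, 51.2), (24, 27.3)]
now [631.8  10.2  97.3] phi 37.77 tilt(xdown) [ 1.7e-03 -1.0e-04 -1.0e+00] shift mm [0. 0. 0.] q6 -0.70 F [ 0.2 -0.4 -2.7] op 9.3 t 38.37
casting mid z = -48.35 + 0.8162*y (39.22 deg) mids [-23.8 -21.9 -20.3 -18.4 -16.7 -14.5  -1.9  -1.6] w [ 1.1  1.6  1.   1.4  1.6  1.8 22.6 16.9] ymax 57.73
cover mid z = -0.63 + -0.0006*y (-0.03 deg) mids [-0.8 -0.6 -0.6 -0.7 -0.6 -0.6 -0.6 -0.6 -0.6 -0.8] w [56.1 52.3 48.9 45.9 41.8 38.6 34.5 31.3 27.5 23.1] ymax 56.43
```

View pics/xDz.png

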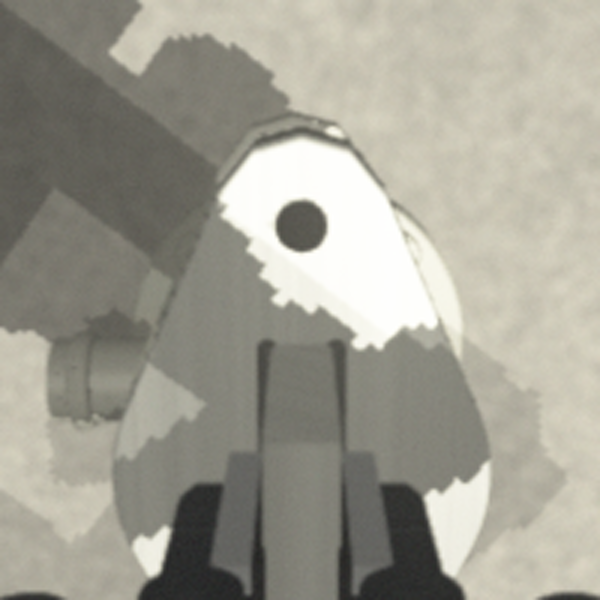

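View pics/siD.png

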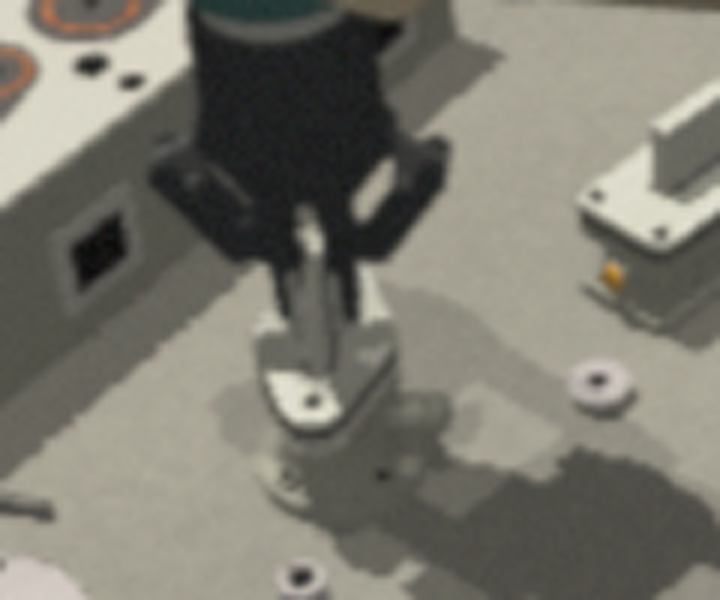

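The casting's far ear shows 1.3 mm beyond the cover, with about 1.2 mm more on its left side, and the edges are parallel. I shift y +1.3, z −1.2 and lower.

Call:
carry_out:
  motion: [0,0,0,0.003,0.0013,-0.0012,0.005,0,0,0,0.002,0,0,0.005,0,0,0,0,0,0,0.005,0,0,0,0,0,0,0.005,0,0,0,0,0,0,0.005,0,0,0,0,0,0,0.005]

```text
clock: 38.92
position: [629.7, 10.7, 91.3]
ee_rot: [-1.21, 1.571, -0.551]
contact_force: [-0.8, -0.2, -2.3]
opening: 9.2
```

```bash
python3 rel.py xE 64 20 75; python3 mid.py xE 64 25 75
python3 - <<'E'
from h import *
i=cv2.imread("pics/xE.png");cv2.imwrite("pics/xEz.png",cv2.resize(i[90:290,216:416],None,fx=3,fy=3,interpolation=cv2.INTER_CUBIC))
c=np.load("xE.npz")
E
```

```text
casting few
cover 5193 z [-25.8  24.3] ymax by z: [(-24, 30.2), (-12, 52.9), (0, 56.6), (12, 51.5), (24, 27.7)]
now [629.7  10.7  91.3] phi 37.79 tilt(xdown) [ 2.e-04 -1.e-04 -1.e+00] shift mm [0. 0. 0.] q6 -0.70 F [-0.3  0.3 -2.6] op 9.2 t 38.97Traceback (most recent call last):
  File "mid.py", line 15, in <module>
    fit(mc,np.arange(a+2,b-2,4),"casting")
    ~~~^^^^^^^^^^^^^^^^^^^^^^^^^^^^^^^^^^^
  File "mid.py", line 11, in fit
    r=np.array(r);k=np.polyfit(r[:,0],(r[:,1]+r[:,2])/2,1);w=r[:,2]-r[:,1]
                               ~^^^^^
IndexError: too many indices for array: array is 1-dimensional, but 2 were indexed
```

View pics/xEz.png

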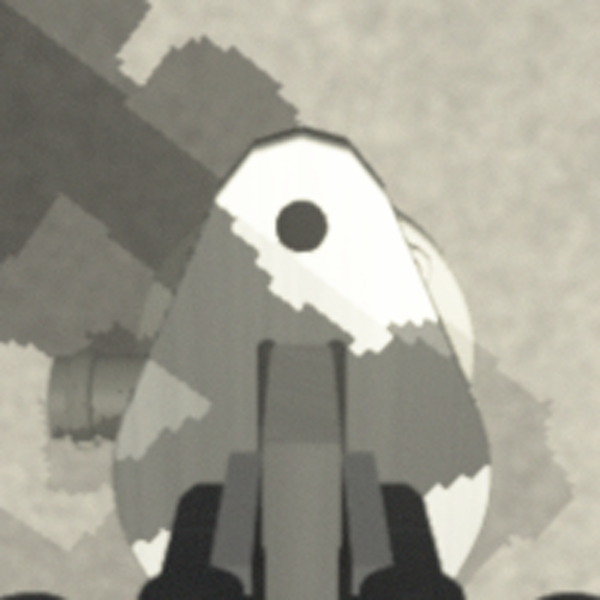

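The casting is now completely hidden under the cover, within about 0.5 mm. I lower to contact.

Call:
carry_out:
  motion: [0,0,0,0.001,-0.0003,0,0.005,0,0,0,0.001,0,0,0.005,0,0,0,0,0,0,0.005,0,0,0,0,0,0,0.005,0,0,0,0,0,0,0.005]

```text
clock: 39.38
position: [629.7, 10.4, 89.2]
ee_rot: [-3.118, 1.571, -2.459]
contact_force: [0.9, -0.0, -2.9]
opening: 9.3
```

Call:
carry_out:
  motion: [0,0,0,0.0006,0,0,0.005,0,0,0,0.0006,0,0,0.005,0,0,0,0,0,0,0.005,0,0,0,0,0,0,0.005]

```text
clock: 39.72
position: [629.9, 10.5, 88.8]
ee_rot: [-0.771, 1.57, -0.112]
contact_force: [-3.9, 0.9, 5.9]
opening: 8.9
```

Contact. I release, rise and look back from the −y side.

Call:
carry_out:
  motion: [0,0,0,-0.0005,0,0,0.013,0,0,0,0,0,0,0.02,0,0,0,0,0,0,0.03,0,0,0,0,0,0,0.03,0,0,0,-0.02,0,0,0.03,0,0,0,-0.035,0,0,0.03,0,0,0,-0.035,-0.01,-0.01,0.03,0,0,0,-0.035,-0.02,-0.01,0.03]

```text
clock: 40.38
position: [631.7, -24.2, 214.8]
ee_rot: [1.907, 1.57, 2.57]
contact_force: [1.5, -0.5, -0.5]
opening: 29.9
```

Call:
carry_out:
  motion: [0,0,0,-0.025,-0.02,0,0.03,0,0,0,-0.015,-0.01,0,0.03,0,0,0,0,0,0,0.03,0,0,0,0,0,0,0.03,0,0,0,0,0,0,0.03]

```text
clock: 40.8
position: [650.1, -48.5, 251.2]
ee_rot: [2.301, 1.568, 2.961]
contact_force: [0.2, -0.7, 0.4]
opening: 30.1
```

```bash
python3 - <<'E'
from h import *
from station import *
c=camera("wrist");o=get_obs();cv2.imwrite("pics/xF.png",c["image"]);go(o,(450,-100,250))
print("cover");r=comps(c,68,77,72.4,near=(630,10),rad=75);print(fix(o,r[0]["rect"]),fix(o,r[0]["cen"]))
W=cloud(c);m=(np.hypot(W[...,0]-630,W[...,1]-10)<60)&(W[...,2]>68)&(W[...,2]<77)
A=np.c_[W[m][:,:2]-[630,10],np.ones(m.sum())];print("plane",np.linalg.lstsq(A,W[m][:,2],rcond=None)[0]+[0,0,1.57])
print("flange visible:");comps(c,58,66,62.4,near=(630,10),rad=75,amin=10)
E
```

```text
now [650.  -48.4 251. ] phi 37.84 tilt(xdown) [-3.8e-03  6.0e-04 -1.0e+00] shift mm [   1.7   81.9 -189.6] q6 -0.79 F [-0.7 -0.5  0.6] op 30.4 t 40.85
cover
{'rect': [629.9, 10.7, 107.2, 63.5, -75.9], 'cen': [629.9, 10.8], 'A': 4811, 'zmed': 72.3, 'uv': [339.0, 112.0], 'holes': [array([632.6,  10.6,  16.6,  58.2,  39.5])]}
[629.9   9.2] [629.9   9.3]
plane [-2.84989063e-03 -3.28669304e-05  7.38851870e+01]
flange visible:
```

View pics/xF.png

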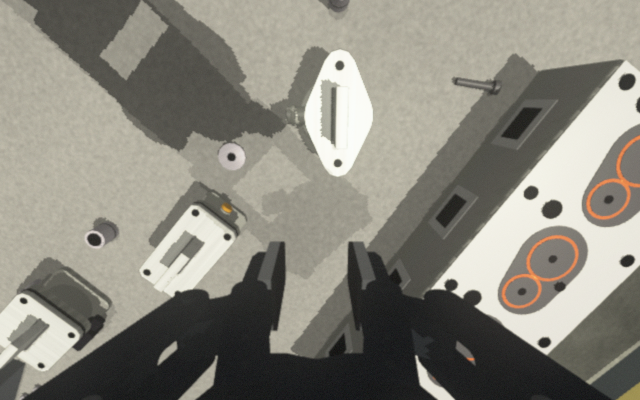

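The oval cover is flat (73.9), with no flange showing. I retreat to a clear pose and do a last check with the fixed cameras.

Call:
carry_out:
  motion: [0,0,0,-0.012,0.014,-0.028,0.03,0,0,0,-0.012,0.014,-0.028,0.03,0,0,0,-0.012,0.014,-0.028,0.03,0,0,0,-0.012,0.014,-0.028,0.03,0,0,0,-0.012,0.014,-0.028,0.03,0,0,0,-0.012,0.014,-0.028,0.03,0,0,0,-0.012,0.014,-0.028,0.03,0,0,0,0,0.01,-0.02,0.03]

```text
clock: 41.52
position: [411.9, -95.8, 338.7]
ee_rot: [-1.08, 1.569, -0.42]
contact_force: [0.7, 0.5, 1.2]
opening: 30.1
```

Call:
carry_out:
  motion: [0,0,0,0,0,0,0.03,0,0,0,0,0,0,0.03,0,0,0,0,0,0,0.03,0,0,0,0,0,0,0.03,0,0,0,0,0,0,0.03,0,0,0,0,0,0,0.03]

```text
clock: 42.02
position: [414.3, -96.0, 336.8]
ee_rot: [2.2, 1.569, 2.86]
contact_force: [-0.1, 0.8, 0.2]
opening: 29.9
```

```bash
python3 - <<'E'
from h import *
from station import *
for n in("scene","side"):
  c=camera(n);d=np.load(n+"0.npz");cv2.imwrite(f"pics/{n}Z.png",c["image"]);print("==",n)
  for k,p,h,h2 in(("round",(620,221),58,76),("square",(502,-403),56,66),("oval",(630,10),64,74),("rect",(591,-208),50,60)):
    print(k);comps(d,h-3,h+4,h,near=p,rad=75,amin=40);comps(c,h2-3,h2+4,h2,near=p,rad=75,amin=40)
print(get_obs()["clock"],get_obs()["position"],get_obs()["contact_force"])
E
```

```text
== scene
round
{'rect': [618.9, 222.1, 86.1, 86.0, 7.5], 'cen': [619.1, 222.1], 'A': 5817, 'zmed': 58.5, 'uv': [412.0, 276.0], 'holes': [array([619.1, 222. ,  29.5,  32.1,  52. ])]}
{'rect': [617.8, 221.6, 87.7, 85.9, -82.5], 'cen': [620.8, 221.8], 'A': 4869, 'zmed': 76.4, 'uv': [412.0, 271.0], 'holes': []}
square
{'rect': [502.6, -401.1, 86.1, 86.0, -8.8], 'cen': [502.1, -401.6], 'A': 6649, 'zmed': 56.1, 'uv': [173.0, 215.0], 'holes': [array([ 504.1, -401.2,   56.8,   50.3,   50.1])]}
{'rect': [503.0, -400.5, 85.6, 85.5, -8.5], 'cen': [512.6, -395.7], 'A': 4179, 'zmed': 65.9, 'uv': [173.0, 214.0], 'holes': []}
oval
{'rect': [629.4, 11.5, 107.3, 63.7, -74.0], 'cen': [629.5, 11.7], 'A': 4729, 'zmed': 64.3, 'uv': [321.0, 269.0], 'holes': [array([629.2,  12.4,  39.5,  39.3,  69.4])]}
{'rect': [633.2, 14.4, 112.8, 53.0, -59.9], 'cen': [635.7, 13.6], 'A': 2988, 'zmed': 74.1, 'uv': [322.0, 268.0], 'holes': []}
rect
{'rect': [591.2, -206.2, 113.7, 62.1, 87.2], 'cen': [591.4, -206.4], 'A': 6332, 'zmed': 50.1, 'uv': [235.0, 249.0], 'holes': [array([ 591.1, -206.4,   69.8,   38.9,   86.6])]}
{
[... 714 characters left out ...]
5, 'zmed': 66.5, 'uv': [385.0, 128.0], 'holes': []}
oval
{'rect': [627.4, 12.3, 109.2, 62.6, -29.1], 'cen': [628.0, 12.1], 'A': 4632, 'zmed': 65.1, 'uv': [265.0, 182.0], 'holes': [array([630.6,  11.8,  39.5,  42.5,  52.4])]}
{'rect': [626.7, 11.7, 105.6, 61.7, -32.5], 'cen': [621.4, 15.9], 'A': 3137, 'zmed': 74.9, 'uv': [264.0, 179.0], 'holes': []}
rect
{'rect': [590.8, -206.5, 116.7, 63.8, 87.2], 'cen': [591.2, -205.7], 'A': 4254, 'zmed': 50.8, 'uv': [325.0, 151.0], 'holes': []}
{'rect': [589.0, -206.5, 113.4, 61.1, 85.0], 'cen': [583.1, -199.1], 'A': 3978, 'zmed': 60.9, 'uv': [326.0, 149.0], 'holes': []}
42.1167 [414.15549129 -96.09199863 337.08684507] [ 0.6636333  -0.31016124  0.29272374]
```

View pics/sceneZ.png

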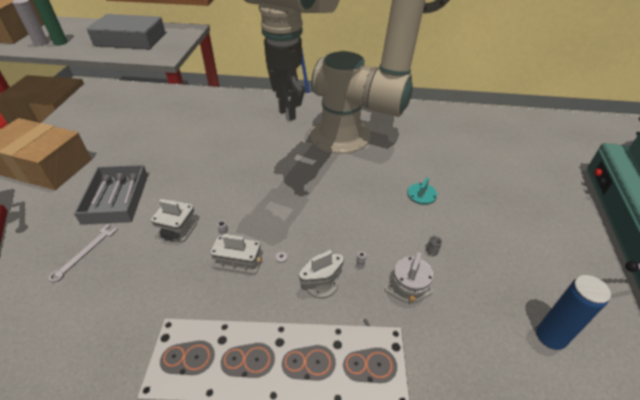

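View pics/sideZ.png

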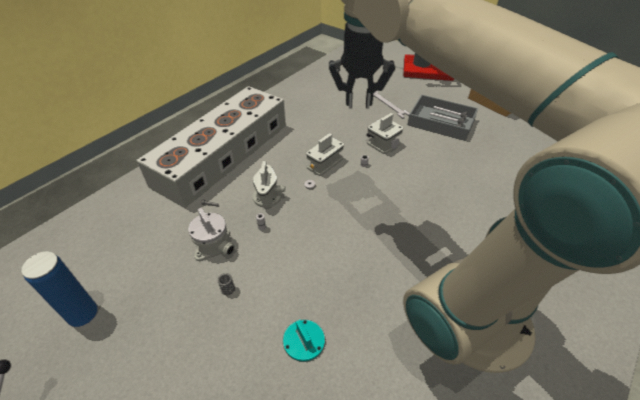

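All four covers are on their castings in both fixed views, and the turquoise one is untouched. I'm handing in.

```bash
python3 -c "
from station import *
print(hand_in())"
```

```text
the job is handed in; nothing more can be done
None
```

I set all four covers on their matching castings and handed the job in at about 42 s of the 128 s allowed. The turquoise look-alike was not touched.

**Ring:** I laid it on the round flange, measured within about 0.3 mm of centre. I pressed it with both fingertips at about 24 N, and it did not move or sink. I got only a partial view of it between the press and setting the cover on.

**Covers:** Each cover was lowered until the casting took its weight, then released. The last wrist-camera views showed each one level at the expected height:

| Cover | Top measured (mm) | Top expected (mm) | Off centre by wrist camera (mm) |
|---|---|---|---|
| Round | 75.9 | 76 | about 0.7 |
| Rectangular | 59.8 | 60 | about 1 |
| Square | 65.8 | 66 | about 0.3, just before release |
| Oval | 73.9 | 74 | about 0.5, just before lowering |

No rim of the square, oval or rectangular flange was visible beside its cover.

**Checks that disagreed:**
- **Round cover:** the side camera put it about 2.5 mm off centre and the scene camera about 1.2 mm, against 0.7 mm from the wrist camera.
- **Oval cover:** the last scene-camera reading was unusable because the grip bar hides part of the plate. Earlier wrist readings of the oval casting's centre differed by up to 3 mm, so I aligned that cover by its edges against the casting's.
- **Square casting:** two wrist readings differed by 1.6 mm, so I aligned that cover by its edges too.

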